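Close the two-part casting mould and clamp it for the pour

TASK

Close and clamp the plaster casting mould for the next pour: push its loose half across the bench (never lift or tip it), round the two leather-hard cups without touching them, in through the open side of the wooden frame and gently home, until its face closes on the fixed half. Only then swing the red-knobbed lever round until the rubber foot bites on the back of the half and holds it firmly by itself, without forcing it: plaster chips.

Things in the scene. Friction and masses are not known exactly. Their poses are not given: they have to be found in the camera images.
- mould_half: Loose white plaster half mould, 45 (x) x 110 (y) x 68 mm high, 0.4-0.65 kg; sliding it takes 3 to 10 N. Origin: centre of its underside. +x: the face with the half-round cavity and two 15.5 mm sockets for the keys; -x: plain flat back; flat ends at y = +-55. It starts with +x roughly along the frame's +x. Push it low on its back and +y end. Over 25 N of finger force chips it.
- casting_frame: Wooden frame holding the fixed plaster half. Origin: bench level, mid-face of that half; it fills x 0 to 45, y +-55, 68 high, with 2 tapered keys 7 mm long toward -x. Side rail 22 high, inner face y = -55.5, x -152 to 69. Open on the +y side. Way in: slide the half toward -y at about x = -38 (clear of keys and clamp) up to the rail, then +x. Home: mould_half origin at x -22.5, y 0, same yaw.
- clamp_block: Wooden block of the frame at its x = -120, y = 0, carrying the clamp; origin under the lever's pivot, axes as the frame's. It is 22 high, x -21 to 13, y -56 to 19. On it: lever, and a short arm with a black rubber foot on a screw, tip 76 to 82 mm from the pivot, at z 36. Open, the arm points to about -y, over the rail; turned to near +x, the foot presses on the half's back at its middle.
- clamp_lever (a joint): Lever angle, rad: 0 to 0.1 open (knob toward the frame's -x), grows anticlockwise from above, stop at 1.95. The handle is re-indexed on its hub and the screw re-set from job to job, so the foot bites anywhere from 0.85 to 1.9: go by feel. Free it needs 2 to 4 N at the knob; stopping at a push of 10 to 13 N leaves 8 to 20 N on the foot: right. 6 to 24 N holds; over 28 N chips. It stays where left.
- lever_knob (a point): Centre of the lever's red wooden knob, 60 mm above the bench, 95 mm from the pivot. Knob 25 mm wide at z 64 to 70, top at z 75; the dark bar below it ends at z 50. Push the knob round its arc from behind with closed fingers, tips at about z 55.
- cup_far: Soft leather-hard clay cup, pinkish, 75 mm across, 64 high, standing left of the frame on the side away from the robot, across the direct way in. Origin: centre of its underside. Must not be touched or moved.
- cup_near: The same kind of cup, 75 mm across, 64 high, on the robot's side of the way. Origin: centre of its underside. Must not be touched or moved.
Not all that is in view belongs to the job. What is shaped like the mould_half but turquoise is not meant.

How it is judged:
On the way:
1. the loose half is pushed home on the fixed half (faces within 2.5 mm) while the clamp lever is still open (under 0.6 rad) (x of mould_half in the frame of casting_frame above -0.025 m and y of mould_half in the frame of casting_frame between -0.003 and 0.003 m and angle between the x axis of mould_half and the x axis of casting_frame, either way round below 0.035 rad and value of joint clamp_lever below 0.6 rad), for 0.2 s.
At the end, for the whole second after the job is handed in: The loose half stands home on the fixed half: origin at x above -25 mm (faces within 2.5 mm), y within 3 mm and yaw within 0.035 rad in the frame, upright, at rest; the clamp foot alone holds it with 6 to 24 N (x of mould_half in the frame of casting_frame above -0.025 m and y of mould_half in the frame of casting_frame between -0.003 and 0.003 m and angle between the x axis of mould_half and the x axis of casting_frame, either way round below 0.035 rad and contact force between clamp_block and mould_half between 6 and 24 N and linear speed of mould_half below 0.01 m/s and angle between mould_half's own z axis and vertical below 0.05 rad); the robot touches nothing.
It fails at once if the fingers press on the plaster half with over 25 N (contact force between the fingers and mould_half above 25 N).
It fails at once if the clamp foot presses on the plaster half with over 28 N (contact force between clamp_block and mould_half above 28 N).
It fails at once if the plaster half is lifted off the bench (over 8 mm) or tipped (over 0.2 rad) (height (world z) of mould_half above 0.008 m or angle between mould_half's own z axis and vertical above 0.2 rad).
It fails at once if a leather-hard cup (cup_far) is touched or moved by over 3 mm (distance of cup_far from where it was at the start of the episode above 0.003 m or contact force between any of mould_half, the fingers, the arm and cup_far above 0.3 N).
It fails at once if a leather-hard cup (cup_near) is touched or moved by over 3 mm (distance of cup_near from where it was at the start of the episode above 0.003 m or contact force between any of mould_half, the fingers, the arm and cup_near above 0.3 N).
It also fails if it takes over 72 s, if anything falls off the work surface, if the arm or the gripper's body presses on something with over 40 N, if the wrist force passes 120 N, or if a joint passes its speed limit or range.

ROBOT

A 7-joint arm with a two-finger parallel gripper is mounted at the origin on the work surface; the furniture and walls round the work are solid. World frame = base frame: x ahead of the robot, y to its left, z up, the work surface at z = 0. Lengths are in m, angles in rad, forces in N, time in s.
With the tool pointing down it reaches from about 0.425 to 0.875 m from the base axis. Payload 8.4 kg.
Tool frame: the origin (TCP) lies midway between the tips of the shut fingers; the grasp point (between the pads) lies 19 mm behind it; z points along the fingers, y is the line along which they close (so a half turn about z gives the same grasp; the last joint's range is limited). The gripper opens to 87 mm and grips with 3 to 60 N. Pads are 19 mm wide; open, the fingers measure 117 mm over their backs; the gripper's body (75 mm by 190 mm) begins 51 mm behind the grasp point.
Start: joints at [-1.44, 0.333, 0.04, 1.465, -0.013, 1.343, -0.059], TCP at [0.148, 0.633, 0.223] pointing down, gripper open.
Joint ranges: [-2.58, 2.58], [-0.38, 2.09], [-1.3, 1.39], [0.25, 2.4], [-1.5, 4.64], [0.08, 2.09], [-2.65, 2.65]. Speed limits (rad/s): [2.22, 2.22, 2.79, 2.79, 3.14, 3.14, 3.14].

INTERFACE

Orientations are given as a unit quaternion [w, x, y, z].
In Python, from rig import env, cams, nets gives the robot as it stands. The module is installed in compiled form; this text tells all that it offers.
- The arm moves only by the tool drive_tool, never from a script. Its argument "steps" is a list of rows, each a list of 3 entries, a list of its own where there are three numbers: the shift along the tool's x, y, z in units of 0.2 m (1.0 is 0.2 m), then the turn, a rotation vector about the tool's x, y, z in units of 60 degrees (1.0 is 60 degrees), then the closure, from 0 (fully open) to 1 (shut). A call has 1 to 5 rows; each row is the pose to reach, as a shift and turn from the pose commanded when the call began, along the tool's axes at that moment; what a row does not reach only later rows make up. A row lasts 1/8 s, in which the tool goes at most 62.5 mm and 10.7 degrees, less where a joint would pass 70% of its speed; a pose out of reach is approached as far as the arm can. A call with a number of a shift or a turn outside -1 to 1 is refused whole. A call with a gripper value outside its range is refused whole. The fingers move at their own pace and stop on an object; the grip force is fixed at half the most. Time passes only in rows, so rows that repeat a pose let the fingers close. It gives the time, the measured TCP pose, the force, the opening and the grip force at its end, in the units of the state.
- env.get_obs(): the state, without advancing time (a new reading comes with each control period).
- cams.snapshot(name): name is "scene" or "top" or "wrist"; returns a dict with "color" (420x560x3 uint8, red, green, blue), "camera_matrix" (3x3 intrinsics, pixels), "D" ([k1, k2, p1, p2, k3] as OpenCV has them; the pictures are not rectified), "R" (3x3) and "t" (3): a world point X has camera coordinates R X + t. Camera axes: x right, y down, z forward; pixel columns grow to the right and rows downward; lengths in m; the calibration is good to about 2 mm. A picture is of the moment at which its call begins. There is no depth.
- env.hand_in(): hands the job in; it is judged then, once.
Trained networks look in the newest picture that a camera, given by its name, has taken for a name from the list of things; names that differ only in an ending like _2 or _b are one class to them, and where a whole thing is asked for, a point or a joint stands for the part that bears it (a point fixed in the world has none). Each returns a list of dicts, best first, with "confidence" (0 to 1); they miss things now and then, are a little off and sometimes report something else, mostly with a low value. They report only what shows in the picture. A call takes as long as a camera call. They do not tell look-alikes from the thing itself.
- nets.spot_in(camera, name): "extent" ([left, top, width, height] in pixels, round what is visible of it).
The state is a dict: "clock": time; "qpos": joint angles; "dq": joint speeds; "joint_efforts": joint torques, N m; "eef_pos": TCP position; "orientation": TCP orientation; "contact_force": force on the tool from outside, world axes, zero at the start; "torque": the same for the moment, N m; "grip_width": opening from 0.0 (shut) to 1.0 (fully open); "grasp_force": force on a finger pad.
Only numpy, scipy, OpenCV 4.12 (cv2) and the standard library are available. Lean on these libraries where they do the work, as an engineer would, in place of code of your own. Each camera call takes 0.05 s, during which the arm holds its last target. There are 200 camera calls.

## Working session

There is one attempt and no reset: what is moved stays moved. The work goes in short steps, Python scripts to look and compute and a tool call to move; the robot and the scene stay as the last step left them, time stands still between calls to the robot, and variables do not carry over. Pictures are saved under pics/ and viewed, at most 10 in all, crops included, and the job is handed in when it is done.

Besides the shell and the picture viewer there is one more tool, called after "Emit:" as name(argument=value, ...), one argument or row to a line, values as JSON. drive_tool: Moves the arm, as the interface text tells. Its arguments: {"type":"object","properties":{"steps":{"type":"array","items":{"type":"array"}}},"required":["steps"]}

```bash
mkdir -p pics; ls; cat > h.py <<'E'
from rig import env,cams,nets
import numpy as np,cv2
from scipy.spatial.transform import Rotation as Rn
def snap(n,f=None):
    s=cams.snapshot(n)
    if f: cv2.imwrite('pics/'+f,s['color'][:,:,::-1])
    return s
def ray(s,u,v):
    p=cv2.undistortPoints(np.array([[[u,v]]],float),np.array(s['camera_matrix']),np.array(s['D']))[0,0]
    R=np.array(s['R']);t=np.array(s['t'])
    return -R.T@t, R.T@np.array([p[0],p[1],1])
def onz(s,u,v,z):
    o,d=ray(s,u,v); return o+d*(z-o[2])/d[2]
def proj(s,X):
    R=np.array(s['R']);r,_=cv2.Rodrigues(R)
    return cv2.projectPoints(np.array(X,float).reshape(-1,1,3),r,np.array(s['t'],float),np.array(s['camera_matrix']),np.array(s['D']))[0][:,0]
E
python3 - <<'E'
from h import *
o=env.get_obs();print({k:np.round(v,3) for k,v in o.items()})
ims=[]
for n in("scene","top","wrist"):
    s=snap(n,n+'0.png');ims.append(s['color'])
    print(n,np.round(s['camera_matrix'],1).tolist(),np.round(-np.array(s['R']).T@s['t'],3),np.round(s['R'],2).tolist())
    for k in("mould_half","casting_frame","clamp_block","clamp_lever","lever_knob","cup_far","cup_near"):
        print(k,[(np.round(d['extent']).tolist(),round(d['confidence'],2)) for d in nets.spot_in(n,k)][:4])
E
```

```text
pics
{'clock': np.float64(0.0), 'qpos': array([-1.44 ,  0.334,  0.04 ,  1.466, -0.013,  1.343, -0.059]), 'dq': array([ 0.001,  0.   ,  0.002, -0.001, -0.001, -0.001,  0.   ]), 'joint_efforts': array([ 1.0000e-03, -6.5637e+01,  1.3350e+00, -4.0380e+01, -6.0000e-02,
        4.5000e-02,  0.0000e+00]), 'eef_pos': array([0.148, 0.632, 0.222]), 'orientation': array([-0.   ,  0.115,  0.993, -0.001]), 'contact_force': array([ 0.154, -0.241, -0.894]), 'torque': array([-0.022,  0.014,  0.   ]), 'grasp_force': np.float64(0.0), 'grip_width': np.float64(1.002)}
scene [[493.6, 0.0, 278.5], [0.0, 493.6, 206.0], [0.0, 0.0, 1.0]] [ 0.093 -0.129  0.728] [[0.59, -0.81, -0.02], [-0.63, -0.45, -0.63], [0.5, 0.39, -0.77]]
mould_half [([273.0, 293.0, 59.0, 91.0], 0.95), ([194.0, 151.0, 58.0, 59.0], 0.86)]
casting_frame [([335.0, 166.0, 125.0, 123.0], 0.76)]
clamp_block [([337.0, 236.0, 68.0, 56.0], 0.81)]
clamp_lever [([338.0, 241.0, 66.0, 49.0], 0.87)]
lever_knob [([339.0, 239.0, 61.0, 53.0], 0.93)]
cup_far [([273.0, 137.0, 39.0, 48.0], 0.72), ([338.0, 236.0, 63.0, 57.0], 0.5)]
cup_near [([224.0, 223.0, 4
[... 153 characters left out ...]
0, -1.0]]
mould_half [([350.0, 186.0, 52.0, 63.0], 0.64), ([173.0, 191.0, 63.0, 32.0], 0.63), ([330.0, 272.0, 59.0, 55.0], 0.63), ([223.0, 130.0, 40.0, 41.0], 0.22)]
casting_frame [([332.0, 96.0, 68.0, 151.0], 0.73)]
clamp_block [([349.0, 185.0, 49.0, 62.0], 0.81)]
clamp_lever [([354.0, 186.0, 42.0, 65.0], 0.79)]
lever_knob [([352.0, 188.0, 50.0, 62.0], 0.75)]
cup_far [([225.0, 128.0, 38.0, 42.0], 0.68)]
cup_near [([253.0, 238.0, 42.0, 39.0], 0.81)]
wrist [[350.3, 0.0, 279.5], [0.0, 350.3, 212.3], [0.0, 0.0, 1.0]] [0.073 0.651 0.386] [[0.23, 0.97, 0.0], [0.93, -0.22, 0.28], [0.27, -0.06, -0.96]]
mould_half []
casting_frame []
clamp_block []
clamp_lever []
lever_knob []
cup_far []
cup_near []
```

```bash
python3 - <<'E'
import cv2
a=cv2.imread('pics/top0.png')[80:350,150:420];cv2.imwrite('pics/topc.png',cv2.resize(a,None,fx=2.2,fy=2.2,interpolation=cv2.INTER_CUBIC))
b=cv2.imread('pics/scene0.png')[120:400,180:470];cv2.imwrite('pics/scenec.png',cv2.resize(b,None,fx=2.1,fy=2.1,interpolation=cv2.INTER_CUBIC))
E
```

```text
(no output)
```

View pics/topc.png

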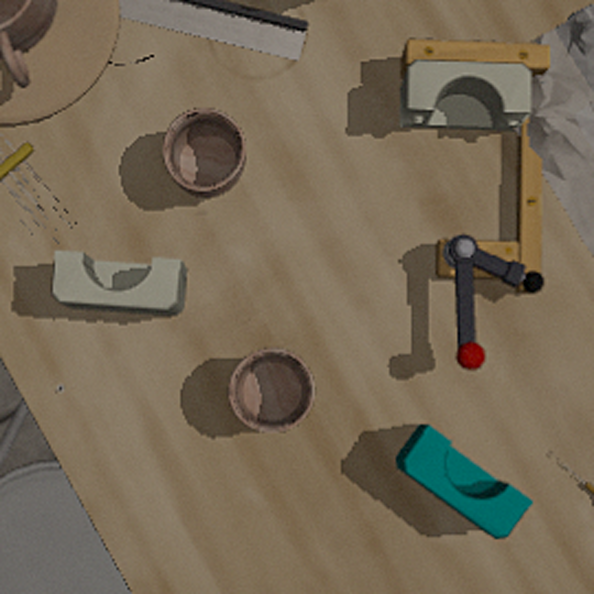

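View pics/scenec.png

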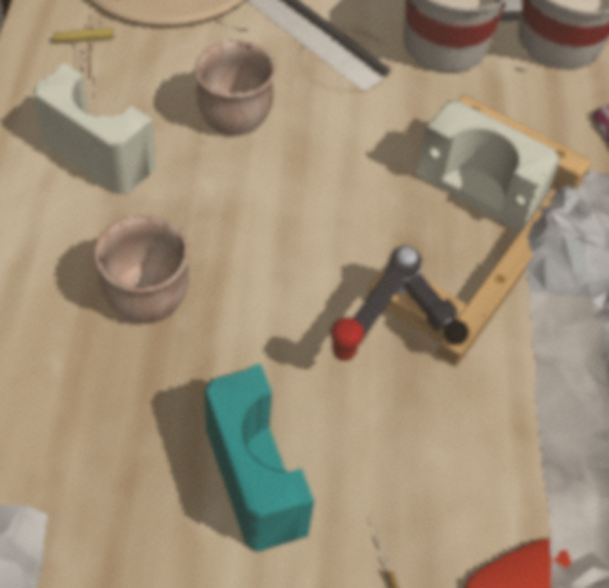

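The top picture shows the white half at about px (204,208), cavity up (world +x). The turquoise look-alike is at (361,300). The cups are at (243,149) far and (273,257) near, the fixed half at (362,123), the pivot at (360,193) and the red knob at (364,241). The white one at (204,208) is the half that's meant: it is plaster-coloured and faces frame +x. Both crops agree on that. Next I'll fit the poses in both views.

```bash
cat > fit.py <<'E'
from h import *
from scipy.optimize import minimize
def box(p,x0,x1,y0,y1,z0,z1):
    c,s=np.cos(p[2]),np.sin(p[2])
    P=np.array([[x,y,z] for x in(x0,x1) for y in(y0,y1) for z in(z0,z1)],float)
    return np.c_[p[0]+c*P[:,0]-s*P[:,1],p[1]+s*P[:,0]+c*P[:,1],P[:,2]]
K=4
def hullmask(pts,shape):
    m=np.zeros((shape[0]*K,shape[1]*K),np.uint8)
    h=cv2.convexHull(np.round((pts+0.5)*K*16).astype(np.int32))
    cv2.fillConvexPoly(m,h,1,shift=4);return m
def seg(s,ext,f):
    x,y,w,h=[int(v) for v in ext];im=s['color']
    m=f(im);M=np.zeros_like(m);M[y:y+h,x:x+w]=m[y:y+h,x:x+w]
    n,l,st,_=cv2.connectedComponentsWithStats(M)
    M=(l==1+np.argmax(st[1:,4])).astype(np.uint8)
    c=np.argwhere(M)[:,::-1]
    pts=np.concatenate([c+d for d in([-.5,-.5],[.5,-.5],[-.5,.5],[.5,.5])]).astype(float)
    return pts
def fitbox(views,dims,p0):
    H=[hullmask(pts,s['color'].shape) for s,pts in views]
    def cost(p):
        e=0
        for (s,_),h in zip(views,H):
            g=hullmask(proj(s,box(p,*dims)),s['color'].shape)
            e+=np.count_nonzero(g!=h)/np.count_nonzero(h)
        return e
    sim=np.array(p0)+np.array([[0,0,0],[.01,0,0],[0,.01,0],[0,0,.1]])
    r=minimize(cost,p0,method='Nelder-Mead',options=dict(initial_simplex=sim,xatol=1e-5,fatol=1e-5,maxiter=300))
    return r.x,r.fun
def plaster(im):
    hsv=cv2.cvtColor(im,cv2.COLOR_RGB2HSV);a=im.astype(int)
    return ((a[:,:,0]-a[:,:,2]<20)&(a[:,:,0]-a[:,:,2]>-25)&(a[:,:,1]>70)&(a[:,:,1]-a[:,:,0]<14)).astype(np.uint8)
E
python3 - <<'E'
from fit import *
s,t=snap("scene"),snap("top")
print([t['color'][v,u].tolist() for u,v in((185,215),(204,218),(190,206),(175,225),(240,300),(345,120),(362,136))],[s['color'][v,u].tolist() for u,v in((215,180),(244,195),(400,195),(420,210))])
ov=[]
for im,st in((t,'top'),(s,'scene')):
    m=plaster(im['color']);cv2.imwrite('pics/m_%s.png'%st,m*255)
D=(-.0225,.0225,-.055,.055,0,.068)
p0=[*onz(t,204.5,208,.034)[:2],0.0];print(p0)
vt=(t,seg(t,[165,180,80,50],plaster));vs=(s,seg(s,[185,140,75,75],plaster))
for v in ([vt,vs],[vt],[vs]):print('half',*fitbox(v,D,p0))
q0=[*onz(t,362,137,.068)[:2],0.0]
vt=(t,seg(t,[325,100,75,45],plaster));vs=(s,seg(s,[370,160,85,75],plaster))
for v in ([vt,vs],[vt],[vs]):print('fixed',*fitbox(v,(0,.045,-.055,.055,0,.068),q0))
for nm,et,es in(('far',[225,128,38,42],[273,137,39,48]),('near',[253,238,42,39],[224,223,44,52])):
    print(nm,onz(t,et[0]+et[2]/2,et[1]+et[3]/2,.034),onz(s,es[0]+es[2]/2,es[1]+es[3]/2,.034))
# knob red centroid, pivot
for im in(t,s):
    a=im['color'].astype(int);m=((a[:,:,0]>110)&(a[:,:,1]<50)&(a[:,:,2]<60)).astype(np.uint8)
    n,l,stt,c=cv2.connectedComponentsWithStats(m);i=[(stt[k,4],np.round(c[k],1).tolist(),np.round(onz(im,*c[k],.068),4).tolist()) for k in range(1,n) if stt[k,4]>40];print(i)
E
cd pics; python3 -c "
import cv2
a=cv2.imread('m_top.png')[80:350,150:420];b=cv2.imread('m_scene.png')[130:400,180:450];cv2.imwrite('mm.png',cv2.hconcat([a,b]))"
```

```text
[[142, 140, 126], [128, 124, 110], [135, 134, 117], [142, 127, 104], [131, 116, 91], [137, 137, 121], [91, 90, 80]] [[107, 104, 90], [158, 156, 138], [145, 141, 125], [87, 84, 73]]
[np.float64(0.5320903470364727), np.float64(0.3377436890592067), 0.0]
half [ 0.53261692  0.33795929 -0.13796551] 1.6795563475231452
half [ 0.53137572  0.33723157 -0.07700123] 0.08670937089042549
half [ 0.52207173  0.34475213 -0.49853605] 1.1754373736669688
fixed [ 0.67839813  0.02655777 -0.09488934] 0.7015287922228293
fixed [ 0.67731264  0.01620741 -0.1043549 ] 0.14042099653610446
fixed [0.67532681 0.02719069 0.16544569] 0.45940838973442816
far [0.6496491  0.26078066 0.034     ] [0.65375458 0.2623723  0.034     ]
near [0.43518922 0.20143275 0.034     ] [0.43709614 0.20568371 0.034     ]
[(np.int32(66), [365.4, 241.0], [0.4655, 0.029, 0.068]), (np.int32(573), [454.1, 277.9], [0.3955, -0.1376, 0.068])]
[]
```

View pics/mm.png

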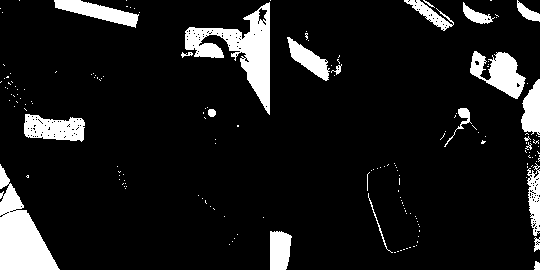

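```bash
cat >> fit.py <<'E'
def plaster(im):
    a=cv2.GaussianBlur(im,(3,3),0).astype(float)
    m=((a[:,:,2]/(a[:,:,0]+1)>.79)&(a[:,:,2]/(a[:,:,0]+1)<1.1)&(a[:,:,0]>40)).astype(np.uint8)
    return cv2.morphologyEx(m,cv2.MORPH_OPEN,np.ones((3,3),np.uint8))
E
cat > meas.py <<'E'
from fit import *
s,t=snap("scene"),snap("top")
D=(-.0225,.0225,-.055,.055,0,.068)
p0=[*onz(t,204.5,208,.034)[:2],-.08]
vt=(t,seg(t,[165,180,80,50],plaster));vs=(s,seg(s,[185,140,75,75],plaster))
R={}
for v in ([vt,vs],[vt],[vs]):
    r=fitbox(v,D,p0);print('half',r);R.setdefault('h',r[0])
q0=[*onz(t,362,137,.068)[:2],-.08]
wt=(t,seg(t,[325,100,75,45],plaster));ws=(s,seg(s,[370,160,85,75],plaster))
for v in ([wt,ws],[wt],[ws]):
    r=fitbox(v,(0,.045,-.055,.055,0,.068),q0);print('fixed',r);R.setdefault('f',r[0])
for im,st in((t,'top'),(s,'scene')):
    o=cv2.resize(im['color'][:,:,::-1],None,fx=2,fy=2,interpolation=cv2.INTER_CUBIC)
    def line(P,c):
        q=np.round(2*proj(im,P)+.5).astype(int);[cv2.line(o,tuple(map(int,a)),tuple(map(int,b)),c,1) for a,b in zip(q[:-1],q[1:])]
    for z in(0,.068):
        for p,dx in((R['h'],0),(R['f'],.0225)):
            P=box(p,-.0225+dx,.0225+dx,-.055,.055,z,z)[[0,2,6,4,0]];line(P,(0,0,255))
    line(box(R['f'],-.152,.069,-.0555,-.0775,.022,.022)[[0,2,6,4,0]],(255,0,0))
    line(box(R['f'],-.141,-.107,-.056,.019,.022,.022)[[0,2,6,4,0]],(255,0,0))
    a=np.linspace(0,6.3,40)
    for c in((.650,.261),(.436,.203)):
        for z in(0,.064):line(np.c_[c[0]+.0375*np.cos(a),c[1]+.0375*np.sin(a),0*a+z],(0,255,0))
    o=o[180:680,300:840] if st=='top' else o[230:640,340:960]
    cv2.imwrite('pics/ov_%s.png'%st,o)
E
python3 meas.py; cd pics; python3 -c "
import cv2
a=cv2.imread('ov_top.png');b=cv2.imread('ov_scene.png')
cv2.imwrite('ov1.png',a)
cv2.imwrite('ov2.png',b)"
```

```text
half (array([ 0.53179421,  0.3371422 , -0.06955645]), np.float64(0.13604697422952006))
half (array([ 0.53120884,  0.33752974, -0.07656574]), np.float64(0.027630898898739712))
half (array([ 0.53546582,  0.3373996 , -0.09271603]), np.float64(0.03544860085246075))
fixed (array([ 0.67900238,  0.02869731, -0.05729241]), np.float64(0.2839082329841427))
fixed (array([ 0.67598882,  0.01616898, -0.08292044]), np.float64(0.16528832945529984))
fixed (array([ 0.68191116,  0.02941186, -0.03911643]), np.float64(0.05034852937604741))
```

View pics/ov_top.png

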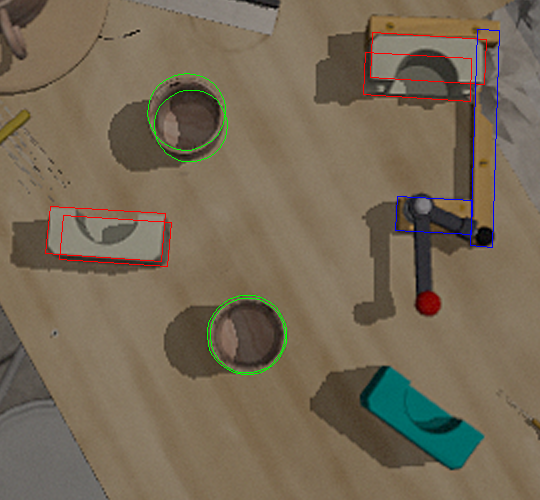

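View pics/ov_scene.png

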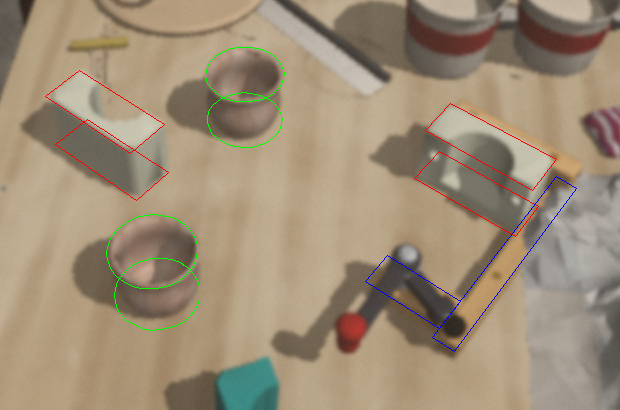

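```bash
cat > edge.py <<'E'
from fit import *
from scipy.ndimage import map_coordinates
from scipy.optimize import differential_evolution
FR=[([.045,.05,.068],[.045,-.05,.068]),([0,.053,.068],[0,.03,.068]),([0,-.053,.068],[0,-.03,.068]),([.003,.055,.068],[.04,.055,.068]),([.003,-.055,.068],[.04,-.055,.068]),
 ([-.1,-.0555,.022],[-.01,-.0555,.022]),([-.152,-.06,.022],[-.152,-.073,.022]),([-.141,.015,.022],[-.141,-.02,.022]),([-.141,.019,.022],[-.107,.019,.022]),([-.107,-.02,.022],[-.107,-.045,.022])]
HF=[([-.0225,-.052,.068],[-.0225,.052,.068]),([-.02,-.055,.068],[.02,-.055,.068]),([-.02,.055,.068],[.02,.055,.068]),([.0225,.052,.068],[.0225,.035,.068]),([.0225,-.052,.068],[.0225,-.035,.068])]
def grad(s,sig=1.0):
    im=cv2.GaussianBlur(s['color'].astype(np.float32),(0,0),sig)
    return [cv2.Sobel(im,cv2.CV_32F,1,0)/8,cv2.Sobel(im,cv2.CV_32F,0,1)/8]
def score(p,views,E,n=25):
    tot=0;c,sn=np.cos(p[2]),np.sin(p[2])
    u=np.linspace(0,1,n)[:,None]
    P=np.concatenate([np.array(a)*(1-u)+np.array(b)*u for a,b in E])
    W=np.c_[p[0]+c*P[:,0]-sn*P[:,1],p[1]+sn*P[:,0]+c*P[:,1],P[:,2]]
    for s,(gx,gy) in views:
        q=proj(s,W).reshape(len(E),n,2)
        d=q[:,-1]-q[:,0];nn=np.c_[-d[:,1],d[:,0]]/(np.linalg.norm(d,axis=1)[:,None]+1e-9)
        for k in range(len(E)):
            g=0
            for ch in range(3):
                a=map_coordinates(gx[:,:,ch],[q[k,:,1],q[k,:,0]],order=1)*nn[k,0]+map_coordinates(gy[:,:,ch],[q[k,:,1],q[k,:,0]],order=1)*nn[k,1]
                g+=abs(a.mean())
            tot+=min(g,25)
    return -tot
def efit(views,E,p0,d=(.015,.015,.06)):
    r=differential_evolution(score,[(a-b,a+b) for a,b in zip(p0,d)],args=(views,E),seed=1,popsize=12,maxiter=40)
    return np.round(r.x,4),round(r.fun,1)
if __name__=='__main__':
    s,t=snap("scene"),snap("top");S=(s,grad(s,1.));T=(t,grad(t,1.))
    for v in([T],[S],[T,S]):
        print('frame',*efit(v,FR,[.68,.02,-.05],(.02,.02,.1)),'half',*efit(v,HF,[.533,.337,-.075]))
E
python3 edge.py
```

```text
frame [ 0.6773  0.0314 -0.0376] -229.0 half [ 0.5304  0.3381 -0.0733] -118.7
frame [ 0.6801  0.0257 -0.0445] -229.9 half [ 0.5347  0.3357 -0.0891] -115.0
frame [ 0.679   0.0279 -0.0287] -432.1 half [ 0.5316  0.3372 -0.0722] -222.5
```

```bash
cat > plan.py <<'E'
from h import *
F=(.6787,.0285,-.04)
def f2w(x,y): c,s=np.cos(F[2]),np.sin(F[2]); return np.array([F[0]+c*x-s*y,F[1]+s*x+c*y])
def w2f(x,y): c,s=np.cos(F[2]),np.sin(F[2]); d=np.array([x-F[0],y-F[1]]); return np.array([c*d[0]+s*d[1],-s*d[0]+c*d[1]])
def R(h): return Rn.from_euler('z',h)*Rn.from_euler('x',np.pi)   # tool x heading h (world), z down
def cur():
    o=env.get_obs();q=np.array(o['orientation']);return np.array(o['eef_pos']),Rn.from_quat(q[[1,2,3,0]]),o
def plan(tgts,p=None,r=None):
    """tgts: (fx,fy,z,heading-in-frame deg) one per call"""
    if p is None: p,r,_=cur()
    for x,y,z,h in tgts:
        P=np.r_[f2w(x,y),z];Q=R(np.radians(h)+F[2])
        print(np.round(r.inv().apply(P-p)/.2,3).tolist(),np.round(np.degrees((r.inv()*Q).as_rotvec())/60,3).tolist());p,r=P,Q
def show():
    p,r,o=cur();x=r.apply([1,0,0]);print('t',round(float(o['clock']),2),'F',np.round(w2f(*p[:2]),4),round(p[2],4),'hd',round(np.degrees(np.arctan2(x[1],x[0])-F[2])%360,1),'tilt',np.round(r.apply([0,0,1])[:2],3),'force',np.round(o['contact_force'],1),'w',o['grip_width'],'q7',round(o['qpos'][6],2))
if __name__=='__main__':
    import sys
    show()
    if len(sys.argv)>1: plan(eval(sys.argv[1]))
E
python3 - <<'E'
from plan import *
print('half',w2f(.5325,.337),'far',w2f(.650,.261),w2f(.652,.261),'near',w2f(.436,.203),'knob',w2f(.467,.028))
p,r,_=cur();print('start F',w2f(*p[:2]))
plan([(-.40,.50,.2,120),(-.25,.43,.2,90),(-.159,.41,.12,90),(-.159,.41,.012,90)])
E
```

```text
half [-0.15841977  0.30240679] far [-0.03797456  0.23116633] [-0.03597616  0.23124631] near [-0.249484    0.16465501] knob [-0.21151067 -0.00896534]
start F [-0.55436272  0.58269779]
[-0.836, -0.26, 0.113] [0.0, 0.0, 0.819]
[-0.678, 0.475, 0.0] [0.0, -0.0, 0.5]
[-0.1, 0.455, 0.4] [0.0, 0.0, 0.0]
[0.0, -0.0, 0.54] [0.0, 0.0, 0.0]
```

Emit:
drive_tool(
  steps=[
    [[-0.84,-0.26,0.11],[0,0,0.82],0.86],
    [[-0.84,-0.26,0.11],[0,0,0.82],0.86],
    [[-0.84,-0.26,0.11],[0,0,0.82],0.86],
    [[-0.84,-0.26,0.11],[0,0,0.82],0.86],
    [[-0.84,-0.26,0.11],[0,0,0.82],0.86],
  ],
)

```text
clock: 2.12
eef_pos: [0.3006, 0.5434, 0.2006]
orientation: [-0.0, 0.521, 0.854, -0.0]
contact_force: [0.2, 0.2, 0.1]
grip_width: 0.514
grasp_force: 0.0
```

Emit:
drive_tool(
  steps=[
    [[-0.68,0.475,0],[0,0,0.5],0.86],
    [[-0.68,0.475,0],[0,0,0.5],0.86],
    [[-0.68,0.475,0],[0,0,0.5],0.86],
    [[-0.68,0.475,0],[0,0,0.5],0.86],
  ],
)

```text
clock: 2.62
eef_pos: [0.4509, 0.4643, 0.2006]
orientation: [0.001, 0.724, 0.689, 0.0]
contact_force: [-0.4, -0.2, -0.6]
grip_width: 0.152
grasp_force: 0.0
```

```bash
python3 plan.py "[(-.159,.41,.12,90),(-.159,.41,.012,90)]"; python3 - <<'E'
from plan import *
s=snap("wrist","w1.png")
for k in("mould_half","cup_far","cup_near"):
    print(k,[(np.round(d['extent']).tolist(),round(d['confidence'],2)) for d in nets.spot_in("wrist",k)][:3])
E
```

```text
t 2.62 F [-0.245   0.4264] 0.2006 hd 89.5 tilt [ 0.002 -0.001] force [-0.4 -0.2 -0.6] w 0.15195270793671092 q7 -0.82
[-0.077, 0.43, 0.404] [0.002, 0.001, -0.009]
[0.0, -0.0, 0.54] [0.0, 0.0, 0.0]
mould_half [([337.0, 246.0, 54.0, 15.0], 0.62)]
cup_far [([449.0, 322.0, 61.0, 48.0], 0.9)]
cup_near []
```

Emit:
drive_tool(
  steps=[
    [[-0.077,0.43,0.4],[0,0,0],0.86],
    [[-0.077,0.43,0.6],[0,0,0],0.86],
    [[-0.077,0.43,0.8],[0,0,0],0.86],
    [[-0.077,0.43,0.94],[0,0,0],0.86],
    [[-0.077,0.43,0.94],[0,0,0],0.86],
  ],
)

```text
clock: 3.45
eef_pos: [0.5296, 0.4485, 0.0097]
orientation: [-0.0, 0.721, 0.693, -0.003]
contact_force: [-0.1, -1.2, 0.2]
grip_width: 0.143
grasp_force: 0.0
```

```bash
python3 plan.py; python3 - <<'E'
from plan import *
s=snap("wrist","w1.png");p,r,_=cur()
Q=[np.r_[f2w(-.1584+a,.3024+b),.068] for a,b in((-.0225,.055),(.0225,.055))]
print(proj(s,Q),proj(s,p))
E
```

```text
t 3.45 F [-0.1658  0.4137] 0.0097 hd 90.1 tilt [-0.004 -0.003] force [-0.1 -1.2  0.2] w 0.14293249492751656 q7 -0.63
[[241.71034588 458.77288057]
 [352.91746376 458.85413728]] [[282.30955055 269.84491719]]
```

View pics/w1.png

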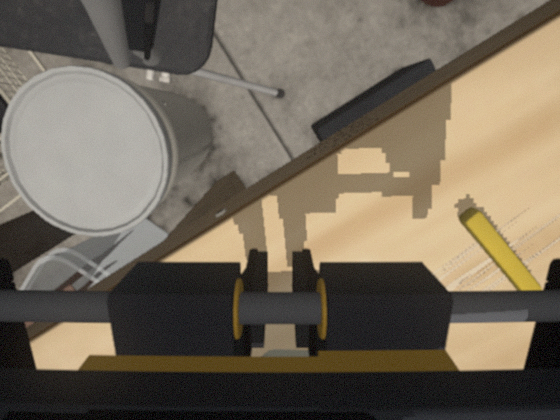

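The wrist picture looks away from the half: it shows the fingertips at (255,280) and (303,280) over clear bench. I'll use the top and scene cameras to check the push. First a check on how well the arm settles.

Emit:
drive_tool(
  steps=[
    [[0,0,0],[0,0,0],0.86],
    [[0,0.035,0],[0,0,0],0.86],
  ],
)

```text
clock: 3.75
eef_pos: [0.5397, 0.4498, 0.0147]
orientation: [-0.0, 0.721, 0.693, 0.001]
contact_force: [-0.7, 0.7, 0.9]
grip_width: 0.141
grasp_force: 0.0
```

```bash
python3 plan.py; python3 - <<'E'
from plan import *
from edge import *
s,t=snap("scene"),snap("top")
print(efit([(t,grad(t))],HF,[.532,.337,-.075]))
E
python3 plan.py
```

```text
t 3.75 F [-0.1558  0.4154] 0.0147 hd 90.0 tilt [0.002 0.002] force [-0.7  0.7  0.9] w 0.14068592681442105 q7 -0.63
(array([ 0.5304,  0.3382, -0.0731]), np.float64(-121.3))
t 3.85 F [-0.1546  0.4142] 0.0141 hd 89.9 tilt [0.002 0.001] force [ 0.1 -0.2 -0.4] w 0.143841974142128 q7 -0.63
```

Emit:
drive_tool(
  steps=[
    [[-0.06,0,0],[0,0,0],0.86],
    [[-0.12,0,0],[0,0,0],0.86],
    [[-0.16,0,0],[0,0,0],0.86],
    [[-0.19,0,0],[0,0,0],0.86],
    [[-0.22,0,0],[0,0,0],0.86],
  ],
)

```text
clock: 4.47
eef_pos: [0.5374, 0.4041, 0.0126]
orientation: [-0.0, 0.722, 0.692, 0.0]
contact_force: [-0.4, 0.5, -0.7]
grip_width: 0.137
grasp_force: 0.0
```

Emit:
drive_tool(
  steps=[
    [[-0.025,0,0],[0,0,0],0.86],
    [[-0.05,0,0],[0,0,0],0.86],
    [[-0.075,0,0],[0,0,0],0.86],
    [[-0.1,0,0],[0,0,0],0.86],
    [[-0.125,0,0],[0,0,0],0.86],
  ],
)

```text
clock: 5.1
eef_pos: [0.5366, 0.3791, 0.0126]
orientation: [0.0, 0.722, 0.692, 0.0]
contact_force: [-0.2, 4.6, -0.9]
grip_width: 0.142
grasp_force: 1.8
```

Emit:
drive_tool(
  steps=[
    [[-0.035,0,0],[0,0,0],0.86],
    [[-0.08,0,0],[0,0,0],0.86],
    [[-0.125,0,0],[0,0,0],0.86],
    [[-0.17,0,0],[0,0,0],0.86],
    [[-0.22,0,0],[0,0,0],0.86],
  ],
)

```text
clock: 5.72
eef_pos: [0.5346, 0.3348, 0.0126]
orientation: [-0.0, 0.722, 0.692, 0.0]
contact_force: [-0.3, 4.3, -0.9]
grip_width: 0.141
grasp_force: 1.9
```

```bash
cat > half.py <<'E'
from plan import *
from edge import *
import sys
# edges that stay visible; prior from args (frame coords, yaw rel)
def half(fx,fy,a=0.,sel=(0,1,3,4)):
    s,t=snap("scene"),snap("top");E=[HF[i] for i in sel];p0=[*f2w(fx,fy),a+F[2]]
    for n,v in(('top',[(t,grad(t))]),('scene',[(s,grad(s))])):
        x,f=efit(v,E,p0,(.02,.02,.12));print(n,'half F',np.round(w2f(*x[:2]),4),'rel yaw',round(x[2]-F[2],3),f)
    return s,t
if __name__=='__main__':
    show();half(*eval(sys.argv[1]));show()
E
python3 half.py "(-.156,.235)"
```

```text
t 5.72 F [-0.1562  0.3002] 0.0126 hd 89.9 tilt [0. 0.] force [-0.3  4.3 -0.9] w 0.14059496899481874 q7 -0.5
top half F [-0.1588  0.2325] rel yaw -0.008 -70.1
scene half F [-0.1543  0.2355] rel yaw -0.022 -100.0
t 5.83 F [-0.1559  0.2987] 0.0125 hd 89.8 tilt [-0.    -0.001] force [ 0.1 -0.6 -0.9] w 0.14435976777022783 q7 -0.5
```

Emit:
drive_tool(
  steps=[
    [[-0.035,0,0],[0,0,0],0.86],
    [[-0.08,0,0],[0,0,0],0.86],
    [[-0.125,0,0],[0,0,0],0.86],
    [[-0.17,0,0],[0,0,0],0.86],
    [[-0.21,0,0],[0,0,0],0.86],
  ],
)

```text
clock: 6.45
eef_pos: [0.5329, 0.2927, 0.0125]
orientation: [0.0, 0.722, 0.692, -0.0]
contact_force: [-0.2, 2.7, -1.1]
grip_width: 0.14
grasp_force: 1.8
```

Emit:
drive_tool(
  steps=[
    [[-0.045,0,0],[0,0,0],0.86],
    [[-0.09,0,0],[0,0,0],0.86],
    [[-0.13,0,0],[0,0,0],0.86],
    [[-0.17,0,0],[0,0,0],0.86],
    [[-0.21,0,0],[0,0,0],0.86],
  ],
)

```text
clock: 7.08
eef_pos: [0.5311, 0.2509, 0.0125]
orientation: [0.0, 0.722, 0.692, -0.0]
contact_force: [-0.5, 3.0, -1.0]
grip_width: 0.138
grasp_force: 1.7
```

```bash
python3 half.py "(-.156,.151)"
```

```text
t 7.08 F [-0.1564  0.2164] 0.0125 hd 89.9 tilt [-0. -0.] force [-0.5  3.  -1. ] w 0.137509876321917 q7 -0.39
top half F [-0.1562  0.151 ] rel yaw -0.049 -75.9
scene half F [-0.1538  0.1511] rel yaw -0.043 -97.9
t 7.17 F [-0.1562  0.2152] 0.0125 hd 89.8 tilt [-0.    -0.001] force [0.  0.6 0.8] w 0.14473967278072042 q7 -0.39
```

Emit:
drive_tool(
  steps=[
    [[-0.05,0,0],[0,0,0],0.86],
    [[-0.11,0,0],[0,0,0],0.86],
    [[-0.17,0,0],[0,0,0],0.86],
    [[-0.23,0,0],[0,0,0],0.86],
    [[-0.27,0,0],[0,0,0],0.86],
  ],
)

```text
clock: 7.8
eef_pos: [0.5289, 0.1963, 0.0125]
orientation: [0.0, 0.722, 0.692, -0.0]
contact_force: [0.4, 3.8, -1.5]
grip_width: 0.144
grasp_force: 1.7
```

Emit:
drive_tool(
  steps=[
    [[0.08,0,0],[0,0,0],0.86],
    [[0.15,0,-0.3],[0,0,0],0.86],
    [[0.15,0,-0.6],[0,0,0],0.6],
    [[0.15,0,-0.65],[0,0,0.2],0.5],
    [[0.15,0,-0.65],[0,0,0.2],0.5],
  ],
)

```text
clock: 8.43
eef_pos: [0.5306, 0.2288, 0.1435]
orientation: [0.0, 0.79, 0.613, 0.001]
contact_force: [-0.9, -0.1, -0.1]
grip_width: 0.392
grasp_force: 0.0
```

```bash
python3 half.py "(-.156,.097)"; python3 plan.py "[(-.197,.087,.13,140),(-.197,.087,.13,180),(-.197,.087,.012,180)]"
```

```text
t 8.43 F [-0.156   0.1942] 0.1435 hd 78.0 tilt [0.002 0.001] force [-0.9 -0.1 -0.1] w 0.3917756157706592 q7 -0.62
top half F [-0.1555  0.0865] rel yaw -0.056 -76.4
scene half F [-0.1559  0.0959] rel yaw -0.001 -88.5
t 8.53 F [-0.1571  0.1933] 0.1415 hd 78.1 tilt [-0.001 -0.001] force [-0.1  0.3 -0.6] w 0.46219484178465053 q7 -0.62
t 8.53 F [-0.1571  0.1933] 0.1415 hd 78.1 tilt [-0.001 -0.001] force [-0.1  0.3 -0.6] w 0.46219484178465053 q7 -0.62
[-0.561, -0.086, 0.059] [-0.002, 0.001, -1.031]
[0.0, 0.0, 0.0] [0.0, 0.0, -0.667]
[0.0, -0.0, 0.59] [0.0, 0.0, 0.0]
```

Emit:
drive_tool(
  steps=[
    [[-0.3,-0.05,0],[0,0,-1.0],0.5],
    [[-0.5,-0.08,0],[0,0,-1.0],0.5],
    [[-0.56,-0.086,0.06],[0,0,-1.0],0.5],
    [[-0.56,-0.086,0.06],[0,0,-1.0],0.5],
    [[-0.56,-0.086,0.06],[0,0,-1.0],0.5],
  ],
)

```text
clock: 9.15
eef_pos: [0.4848, 0.1229, 0.1291]
orientation: [-0.001, 0.424, 0.906, -0.001]
contact_force: [-0.0, 0.1, 0.2]
grip_width: 0.502
grasp_force: 0.0
```

Emit:
drive_tool(
  steps=[
    [[0,0,0],[0,0,-0.7],0.5],
    [[0,0,0],[0,0,-0.7],0.5],
    [[0,0,0],[0,0,-0.7],0.5],
    [[0,0,0],[0,0,-0.7],0.5],
    [[0,0,0],[0,0,-0.7],0.5],
  ],
)

```text
clock: 9.78
eef_pos: [0.4851, 0.1231, 0.1294]
orientation: [-0.001, 0.075, 0.997, -0.001]
contact_force: [0.5, -1.0, 0.1]
grip_width: 0.497
grasp_force: 0.0
```

```bash
python3 half.py "(-.156,.095)"; python3 plan.py "[(-.197,.087,.012,180)]"
```

```text
t 9.78 F [-0.1973  0.0868] 0.1294 hd 173.7 tilt [-0.002 -0.001] force [ 0.5 -1.   0.1] w 0.4972111958882122 q7 1.13
top half F [-0.1728  0.1047] rel yaw 0.106 -39.6
scene half F [-0.1582  0.0934] rel yaw 0.041 -97.4
t 9.88 F [-0.197   0.0868] 0.1298 hd 173.5 tilt [-0.001 -0.001] force [ 0.1 -1.6  0.6] w 0.4999503216442122 q7 1.13
t 9.88 F [-0.197   0.0868] 0.1298 hd 173.5 tilt [-0.001 -0.001] force [ 0.1 -1.6  0.6] w 0.4999503216442122 q7 1.13
[-0.001, 0.001, 0.589] [-0.001, -0.001, -0.108]
```

Emit:
drive_tool(
  steps=[
    [[0.015,0,0.1],[0,0,-0.11],0.5],
    [[0.015,0,0.3],[0,0,-0.11],0.5],
    [[0.015,0,0.45],[0,0,-0.11],0.5],
    [[0.015,0,0.58],[0,0,-0.11],0.5],
    [[0.015,0,0.58],[0,0,-0.11],0.5],
  ],
)

```text
clock: 10.5
eef_pos: [0.4811, 0.123, 0.0128]
orientation: [-0.002, 0.019, 1.0, -0.001]
contact_force: [0.3, -1.0, 1.0]
grip_width: 0.501
grasp_force: 0.0
```

Emit:
drive_tool(
  steps=[
    [[-0.01,0,0],[0,0,0],0.5],
    [[-0.035,0,0],[0,0,0],0.5],
    [[-0.06,0,0],[0,0,0],0.5],
    [[-0.085,0,0],[0,0,0],0.5],
    [[-0.11,0,0],[0,0,0],0.5],
  ],
)

```text
clock: 11.12
eef_pos: [0.5035, 0.1233, 0.0149]
orientation: [-0.002, 0.018, 1.0, 0.0]
contact_force: [-10.1, 0.0, 9.1]
grip_width: 0.498
grasp_force: 4.9
```

```bash
python3 half.py "(-.145,.096)"
```

```text
t 11.12 F [-0.1789  0.0877] 0.0149 hd 180.3 tilt [-0.003  0.   ] force [-10.1   0.    9.1] w 0.4977523443007582 q7 1.34
top half F [-0.1591  0.1007] rel yaw 0.12 -40.4
scene half F [-0.1321  0.0928] rel yaw 0.12 -63.6
t 11.22 F [-0.1778  0.0876] 0.0148 hd 180.2 tilt [-0.001  0.   ] force [-4.1  1.1  1.4] w 0.5035922328203289 q7 1.34
```

```bash
python3 - <<'E'
from plan import *
s=snap("scene","s2.png");a=cv2.imread('pics/s2.png')[120:330,180:470];t=snap("top","t2.png");b=cv2.imread('pics/t2.png')[90:300,180:420]
o=cv2.vconcat([cv2.resize(a,(600,434),interpolation=cv2.INTER_CUBIC)]);cv2.imwrite('pics/v2.png',o)
E
```

```text
(no output)
```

View pics/v2.png

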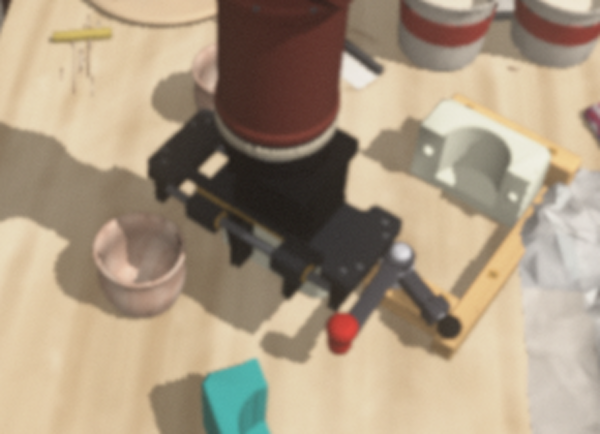

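The scene picture shows the gripper body hiding the half. Its lower-right corner, near (340,300), is by the lever and knob at (341,333). I'll back off, shift +y clear of the lever, go lower to avoid tipping the half, and push gently.

Emit:
drive_tool(
  steps=[
    [[0.03,0,0],[0,0,0],0.5],
    [[0.03,0.06,0],[0,0,0],0.5],
    [[0.03,0.12,0.02],[0,0,0],0.5],
    [[0.03,0.12,0.035],[0,0,0],0.5],
    [[0.03,0.12,0.035],[0,0,0],0.5],
  ],
)

```text
clock: 11.95
eef_pos: [0.4994, 0.147, 0.0071]
orientation: [-0.0, 0.018, 1.0, -0.0]
contact_force: [0.1, -0.1, 0.1]
grip_width: 0.504
grasp_force: 0.0
```

Emit:
drive_tool(
  steps=[
    [[-0.02,0,0],[0,0,0],0.5],
    [[-0.03,0,0],[0,0,0],0.5],
    [[-0.04,0,0],[0,0,0],0.5],
    [[-0.05,0,0],[0,0,0],0.5],
    [[-0.06,0,0],[0,0,0],0.5],
  ],
)

```text
clock: 12.58
eef_pos: [0.5099, 0.1466, 0.0073]
orientation: [-0.002, 0.018, 1.0, -0.0]
contact_force: [-8.1, -0.6, 5.5]
grip_width: 0.503
grasp_force: 4.3
```

```bash
python3 plan.py
```

```text
t 12.57 F [-0.1734  0.1112] 0.0073 hd 180.2 tilt [-0.004 -0.   ] force [-8.1 -0.6  5.5] w 0.5028404979911976 q7 1.31
```

Emit:
drive_tool(
  steps=[
    [[0.03,0,0],[0,0,0],0.5],
    [[0.03,0,0],[0,-0.08,0],0.5],
    [[0.03,0,0],[0,-0.08,0],0.5],
    [[0.01,0,0],[0,-0.08,0],0.5],
    [[0,0,0],[0,-0.08,0],0.5],
  ],
)

```text
clock: 13.2
eef_pos: [0.5112, 0.1468, 0.0075]
orientation: [0.04, 0.018, 0.999, -0.001]
contact_force: [-9.1, 1.8, 5.9]
grip_width: 0.498
grasp_force: 4.0
```

```bash
python3 plan.py "[(-.11,.111,.0075,180)]"
```

```text
t 13.2 F [-0.1721  0.1116] 0.0075 hd 180.2 tilt [ 0.081 -0.003] force [-9.1  1.8  5.9] w 0.497501237051177 q7 1.25
[-0.309, -0.004, 0.025] [-0.0, 0.077, 0.004]
```

Emit:
drive_tool(
  steps=[
    [[-0.02,0,0],[0,0,0],0.5],
    [[-0.045,0,0],[0,0,0],0.5],
    [[-0.07,0,0],[0,0,0],0.5],
    [[-0.095,0,0],[0,0,0],0.5],
    [[-0.12,0,0],[0,0,0],0.5],
  ],
)

```text
clock: 13.82
eef_pos: [0.5358, 0.1457, 0.0095]
orientation: [0.042, 0.018, 0.999, -0.001]
contact_force: [-2.8, -0.3, -2.0]
grip_width: 0.501
grasp_force: 1.4
```

```bash
python3 half.py "(-.12,.096,0,(1,2,3,4))"
```

```text
t 13.82 F [-0.1475  0.1114] 0.0095 hd 180.2 tilt [ 0.083 -0.003] force [-2.8 -0.3 -2. ] w 0.501006112343559 q7 1.29
top half F [-0.0993  0.0768] rel yaw 0.035 -64.4
scene half F [-0.0998  0.0897] rel yaw 0.016 -95.6
t 13.93 F [-0.1469  0.1115] 0.0098 hd 180.2 tilt [ 0.085 -0.003] force [-0.7  0.2  0.1] w 0.4985747767567207 q7 1.29
```

Emit:
drive_tool(
  steps=[
    [[-0.03,0,0.001],[0,0,0],0.5],
    [[-0.07,0,0.003],[0,0,0],0.5],
    [[-0.11,0,0.005],[0,0,0],0.5],
    [[-0.15,0,0.007],[0,0,0],0.5],
    [[-0.19,0,0.009],[0,0,0],0.5],
  ],
)

```text
clock: 14.55
eef_pos: [0.5741, 0.1444, 0.0109]
orientation: [0.042, 0.018, 0.999, -0.001]
contact_force: [-2.2, -0.2, -1.6]
grip_width: 0.498
grasp_force: 1.4
```

```bash
python3 half.py "(-.075,.096,0,(1,2,3,4))"
```

```text
t 14.55 F [-0.1092  0.1116] 0.0109 hd 180.2 tilt [ 0.084 -0.003] force [-2.2 -0.2 -1.6] w 0.4977372492217852 q7 1.33
top half F [-0.0901  0.0913] rel yaw 0.12 -50.7
scene half F [-0.0547  0.0895] rel yaw -0.057 -86.9
t 14.65 F [-0.1083  0.1116] 0.0113 hd 180.2 tilt [ 0.085 -0.003] force [0.3 0.1 0.2] w 0.5008455174809905 q7 1.33
```

Emit:
drive_tool(
  steps=[
    [[-0.03,0,0.002],[0,0,0],0.5],
    [[-0.07,0,0.004],[0,0,0],0.5],
    [[-0.11,0,0.007],[0,0,0],0.5],
    [[-0.15,0,0.01],[0,0,0],0.5],
    [[-0.18,0,0.012],[0,0,0],0.5],
  ],
)

```text
clock: 15.28
eef_pos: [0.61, 0.1431, 0.0115]
orientation: [0.042, 0.018, 0.999, -0.001]
contact_force: [-3.4, 0.1, -1.0]
grip_width: 0.503
grasp_force: 1.5
```

Emit:
drive_tool(
  steps=[
    [[0.07,0,0],[0,0,0],0.5],
    [[0.1,0,-0.2],[0,0.08,0],0.6],
    [[0.1,0,-0.5],[0,0.08,0],0.86],
    [[0.1,0.3,-0.7],[0,0.08,0],0.86],
    [[0.1,0.5,-0.7],[0,0.08,0],0.86],
  ],
)

```text
clock: 15.9
eef_pos: [0.5829, 0.2461, 0.1535]
orientation: [0.003, 0.018, 1.0, 0.002]
contact_force: [1.0, 0.7, -0.1]
grip_width: 0.175
grasp_force: 0.0
```

Emit:
drive_tool(
  steps=[
    [[0,0.3,0],[0,0,0.4],0.86],
    [[0,0.6,0],[0,0,0.8],0.86],
    [[0,0.6,0],[0,0,0.8],0.86],
    [[0,0.6,0],[0,0,0.8],0.86],
    [[0,0.6,0],[0,0,0.8],0.86],
  ],
)

```text
clock: 16.52
eef_pos: [0.5855, 0.3643, 0.1496]
orientation: [0.0, 0.425, 0.905, 0.0]
contact_force: [0.6, 1.0, -0.2]
grip_width: 0.142
grasp_force: 0.0
```

```bash
python3 half.py "(-.04,.095,0,(0,1,2,3,4))"; python3 - <<'E'
from edge import *
s,t=snap("scene"),snap("top")
for v in([t],[s]): print(efit([(k,grad(k)) for k in v],FR,[.678,.028,-.04],(.012,.012,.06)))
E
```

```text
t 16.52 F [-0.1065  0.3318] 0.1496 hd 132.0 tilt [0.001 0.   ] force [ 0.6  1.  -0.2] w 0.141856115049278 q7 0.24
top half F [-0.0409  0.0957] rel yaw 0.013 -117.8
scene half F [-0.0367  0.0931] rel yaw 0.014 -106.9
t 16.62 F [-0.1065  0.3318] 0.1496 hd 132.2 tilt [0.001 0.   ] force [-0.4  0.2  0.4] w 0.1459920702114639 q7 0.24
(array([0.6759, 0.0276, 0.0022]), np.float64(-229.8))
(array([ 0.6799,  0.0257, -0.0403]), np.float64(-231.0))
```

```bash
python3 plan.py "[(-.038,.166,.13,90),(-.038,.166,.014,90)]"
```

```text
t 16.73 F [-0.1064  0.3318] 0.1496 hd 132.4 tilt [0.001 0.   ] force [ 0.5  0.  -0.5] w 0.14008599625189938 q7 0.25
[-0.843, -0.306, 0.098] [0.001, -0.0, 0.706]
[0.0, -0.0, 0.58] [0.0, 0.0, 0.0]
```

Emit:
drive_tool(
  steps=[
    [[-0.3,-0.1,0],[0,0,0.18],0.86],
    [[-0.6,-0.2,0.05],[0,0,0.36],0.86],
    [[-0.843,-0.306,0.098],[0,0,0.54],0.86],
    [[-0.843,-0.306,0.098],[0,0,0.706],0.86],
    [[-0.843,-0.306,0.098],[0,0,0.706],0.86],
  ],
)

```text
clock: 17.35
eef_pos: [0.6472, 0.1953, 0.1298]
orientation: [-0.0, 0.721, 0.693, 0.0]
contact_force: [1.3, 0.3, -0.3]
grip_width: 0.139
grasp_force: 0.0
```

Emit:
drive_tool(
  steps=[
    [[0,0,0],[0,0,0],0.86],
    [[0,0,0],[0,0,0],0.86],
  ],
)

```text
clock: 17.6
eef_pos: [0.6469, 0.1968, 0.1299]
orientation: [-0.0, 0.72, 0.694, 0.0]
contact_force: [-0.5, 0.8, -0.3]
grip_width: 0.145
grasp_force: 0.0
```

```bash
python3 plan.py "[(-.038,.166,.014,90)]"
```

```text
t 17.6 F [-0.0385  0.1669] 0.1299 hd 90.1 tilt [0. 0.] force [-0.5  0.8 -0.3] w 0.14458686431375012 q7 -0.15
[-0.005, 0.002, 0.58] [0.0, -0.0, 0.002]
```

Emit:
drive_tool(
  steps=[
    [[-0.005,0,0.12],[0,0,0],0.86],
    [[-0.005,0,0.27],[0,0,0],0.86],
    [[-0.005,0,0.42],[0,0,0],0.86],
    [[-0.005,0,0.54],[0,0,0],0.86],
    [[-0.005,0,0.58],[0,0,0],0.86],
  ],
)

```text
clock: 18.23
eef_pos: [0.6461, 0.195, 0.0124]
orientation: [-0.0, 0.721, 0.693, -0.001]
contact_force: [0.1, 0.3, 0.9]
grip_width: 0.138
grasp_force: 0.0
```

Emit:
drive_tool(
  steps=[
    [[-0.02,0,0],[0,0,0],0.86],
    [[-0.045,0,0],[0,0,0],0.86],
    [[-0.07,0,0],[0,0,0],0.86],
    [[-0.1,0,0],[0,0,0],0.86],
    [[-0.14,0,0],[0,0,0],0.86],
  ],
)

```text
clock: 18.85
eef_pos: [0.6465, 0.1676, 0.0147]
orientation: [-0.0, 0.721, 0.692, 0.001]
contact_force: [0.1, 5.3, 2.2]
grip_width: 0.142
grasp_force: 2.8
```

```bash
python3 half.py "(-.039,.075)"
```

```text
t 18.85 F [-0.0378  0.1377] 0.0147 hd 89.9 tilt [0.001 0.002] force [0.1 5.3 2.2] w 0.14224629626092744 q7 -0.06
top half F [-0.0348  0.0725] rel yaw -0.115 -62.6
scene half F [-0.0357  0.0719] rel yaw -0.064 -100.0
t 18.95 F [-0.0377  0.1357] 0.0146 hd 89.8 tilt [0.001 0.   ] force [ 0.5 -0.1  0.5] w 0.13975248687170466 q7 -0.06
```

Emit:
drive_tool(
  steps=[
    [[-0.04,0,0],[0,0,0],0.86],
    [[-0.08,0,0],[0,0,0],0.86],
    [[-0.12,0,0],[0,0,0],0.86],
    [[-0.16,0,0],[0,0,0],0.86],
    [[-0.2,0,0],[0,0,0],0.86],
  ],
)

```text
clock: 19.58
eef_pos: [0.6447, 0.1279, 0.0145]
orientation: [-0.0, 0.721, 0.692, 0.001]
contact_force: [-0.1, 5.8, 3.7]
grip_width: 0.139
grasp_force: 3.2
```

```bash
python3 half.py "(-.039,.032)"
```

```text
t 19.57 F [-0.0379  0.098 ] 0.0145 hd 89.9 tilt [0.001 0.002] force [-0.1  5.8  3.7] w 0.13909026932697835 q7 -0.0
top half F [-0.0369  0.0264] rel yaw -0.078 -52.1
scene half F [-0.0346  0.0268] rel yaw -0.013 -100.0
t 19.68 F [-0.0379  0.0961] 0.0144 hd 89.8 tilt [0.001 0.   ] force [0.1 0.7 1. ] w 0.1402349967055861 q7 -0.0
```

Emit:
drive_tool(
  steps=[
    [[-0.02,0,0],[0,0,0],0.86],
    [[-0.045,0,0],[0,0,0],0.86],
    [[-0.07,0,0],[0,0,0],0.86],
    [[-0.09,0,0],[0,0,0],0.86],
    [[-0.11,0,0],[0,0,0],0.86],
  ],
)

```text
clock: 20.3
eef_pos: [0.6437, 0.1064, 0.0143]
orientation: [-0.0, 0.721, 0.693, 0.001]
contact_force: [0.4, 6.4, 4.7]
grip_width: 0.14
grasp_force: 3.5
```

Emit:
drive_tool(
  steps=[
    [[-0.01,0,0],[0,0,0],0.86],
    [[-0.02,0,0],[0,0,0],0.86],
    [[-0.03,0,0],[0,0,0],0.86],
  ],
)

```text
clock: 20.68
eef_pos: [0.6435, 0.1005, 0.0143]
orientation: [-0.0, 0.721, 0.693, 0.001]
contact_force: [0.1, 6.2, 4.4]
grip_width: 0.141
grasp_force: 3.5
```

```bash
python3 half.py "(-.039,.005)"
```

```text
t 20.68 F [-0.0381  0.0706] 0.0143 hd 90.0 tilt [0.001 0.002] force [0.1 6.2 4.4] w 0.14051514903375814 q7 0.04
top half F [-0.0187 -0.0116] rel yaw -0.119 -36.5
scene half F [-0.0363  0.0011] rel yaw -0.062 -100.0
t 20.77 F [-0.0381  0.0701] 0.0143 hd 89.9 tilt [0.001 0.001] force [0.3 5.4 4. ] w 0.13658631082100958 q7 0.04
```

Emit:
drive_tool(
  steps=[
    [[-0.008,0,-0.002],[0,0,0],0.86],
    [[-0.016,0,-0.005],[0,0,0],0.86],
  ],
)

```text
clock: 21.02
eef_pos: [0.6426, 0.0964, 0.0146]
orientation: [-0.0, 0.722, 0.692, 0.0]
contact_force: [0.5, 6.8, -1.1]
grip_width: 0.14
grasp_force: 3.9
```

Emit:
drive_tool(
  steps=[
    [[-0.008,0,0],[0,0,0],0.86],
    [[-0.015,0,0],[0,0,0],0.86],
  ],
)

```text
clock: 21.28
eef_pos: [0.6426, 0.0963, 0.0148]
orientation: [-0.002, 0.721, 0.693, 0.001]
contact_force: [-1.4, 14.9, 0.8]
grip_width: 0.138
grasp_force: 7.5
```

Emit:
drive_tool(
  steps=[
    [[0.03,0,0],[0,0,0],0.86],
    [[0.1,0,0],[0,0,0],0.86],
    [[0.13,0,-0.25],[0,0,0],0.86],
    [[0.15,0,-0.55],[0,0,0],0.7],
    [[0.3,0,-0.7],[0,0,-0.15],0.5],
  ],
)

```text
clock: 21.9
eef_pos: [0.6468, 0.15, 0.1585]
orientation: [0.002, 0.666, 0.746, 0.001]
contact_force: [0.6, 0.5, -1.1]
grip_width: 0.291
grasp_force: 0.0
```

Emit:
drive_tool(
  steps=[
    [[0.3,-0.1,0],[0,0,-0.18],0.5],
    [[0.5,-0.2,0],[0,0,-0.36],0.5],
    [[0.5,-0.4,0],[0,0,-0.5],0.5],
    [[0.5,-0.4,0],[0,0,-0.7],0.5],
    [[0.5,-0.4,0],[0,0,-0.8],0.5],
  ],
)

```text
clock: 22.52
eef_pos: [0.5539, 0.2428, 0.1549]
orientation: [0.0, 0.302, 0.953, -0.0]
contact_force: [0.8, -0.4, -0.8]
grip_width: 0.501
grasp_force: 0.0
```

```bash
python3 half.py "(-.037,.0,0,(0,1,2,3,4))"; python3 - <<'E'
from plan import *
s,t=snap("scene","s3.png"),snap("top","t3.png")
def tri(a,b):
    A=[];B=[]
    for im,uv in((t,a),(s,b)):
        o,d=ray(im,*uv);d/=np.linalg.norm(d);M=np.eye(3)-np.outer(d,d);A.append(M);B.append(M@o)
    X=np.linalg.solve(sum(A),sum(B));return np.round(w2f(*X[:2]),4),round(X[2],4),np.round(proj(t,X)-a,1),np.round(proj(s,X)-b,1)
print('cap',tri((360.5,192.8),(373,242.2)),'knob',tri((364,241.2),(345.5,278)))
a=cv2.imread('pics/s3.png')[150:310,320:480];b=cv2.imread('pics/t3.png')[90:270,310:430]
cv2.imwrite('pics/v3.png',cv2.hconcat([cv2.resize(a,(400,400),interpolation=cv2.INTER_CUBIC),cv2.resize(b,(267,400),interpolation=cv2.INTER_CUBIC)]))
E
```

```text
t 22.52 F [-0.1332  0.2091] 0.1549 hd 147.2 tilt [ 0. -0.] force [ 0.8 -0.4 -0.8] w 0.5009715852097117 q7 0.6
top half F [-0.0412  0.0008] rel yaw -0.037 -125.0
scene half F [-0.041  -0.0023] rel yaw -0.0 -125.0
t 22.62 F [-0.1328  0.2088] 0.1548 hd 146.9 tilt [-0. -0.] force [ 0.6 -0.1 -0.4] w 0.49767300976583423 q7 0.6
cap (array([-0.119,  0.   ]), np.float64(0.0549), array([[ 0.6, -0.5]]), array([[-0.9,  0.1]])) knob (array([-0.2127, -0.0063]), np.float64(0.0696), array([[ 0.6, -0.4]]), array([[-0.9,  0.1]]))
```

View pics/v3.png

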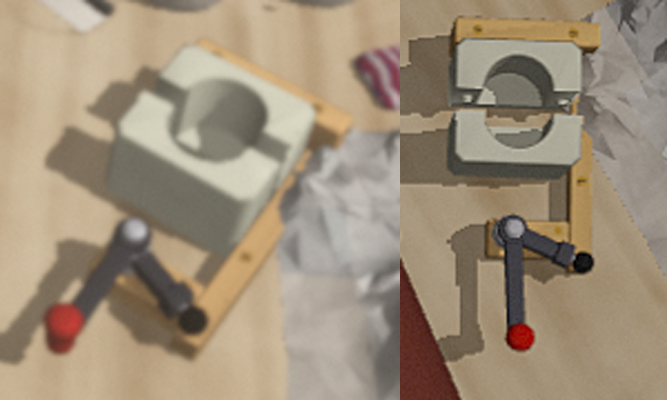

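```bash
python3 plan.py "[(-.086,.1,.13,180),(-.086,.003,.13,180),(-.086,.003,.012,180)]"
```

```text
t 22.73 F [-0.1327  0.2088] 0.1547 hd 146.7 tilt [-0. -0.] force [ 1.5  0.5 -0. ] w 0.49945227907091166 q7 0.59
[-0.494, -0.326, 0.124] [-0.0, 0.0, -0.555]
[0.0, -0.485, -0.0] [0.0, 0.0, 0.0]
[0.0, -0.0, 0.59] [0.0, 0.0, 0.0]
```

Emit:
drive_tool(
  steps=[
    [[-0.25,-0.15,0.06],[0,0,-0.18],0.5],
    [[-0.494,-0.326,0.124],[0,0,-0.36],0.5],
    [[-0.494,-0.326,0.124],[0,0,-0.555],0.5],
    [[-0.494,-0.326,0.124],[0,0,-0.555],0.5],
  ],
)

```text
clock: 23.22
eef_pos: [0.5974, 0.1303, 0.1296]
orientation: [-0.0, 0.02, 1.0, -0.0]
contact_force: [-0.7, 0.7, 0.4]
grip_width: 0.497
grasp_force: 0.0
```

Emit:
drive_tool(
  steps=[
    [[0,-0.25,0],[0,0,0],0.5],
    [[0,-0.485,0],[0,-0.08,0],0.5],
    [[0,-0.485,0],[0,-0.08,0],0.5],
    [[0,-0.485,0],[0,-0.08,0],0.5],
  ],
)

```text
clock: 23.72
eef_pos: [0.5936, 0.0359, 0.1302]
orientation: [0.042, 0.019, 0.999, -0.0]
contact_force: [-0.6, -0.1, 0.4]
grip_width: 0.501
grasp_force: 0.0
```

```bash
python3 plan.py "[(-.086,.003,.012,180)]"
```

```text
t 23.73 F [-0.0853  0.004 ] 0.1302 hd 180.1 tilt [ 0.083 -0.003] force [-0.6 -0.1  0.4] w 0.5005021082482688 q7 1.5
[0.053, -0.005, 0.588] [0.001, 0.08, 0.001]
```

Emit:
drive_tool(
  steps=[
    [[0.013,0,0.15],[0,0,0],0.5],
    [[0.027,0,0.3],[0,0,0],0.5],
    [[0.04,0,0.45],[0,0,0],0.5],
    [[0.05,0,0.57],[0,0,0],0.5],
    [[0.051,0,0.588],[0,0,0],0.5],
  ],
)

```text
clock: 24.35
eef_pos: [0.5922, 0.0367, 0.0101]
orientation: [0.04, 0.018, 0.999, -0.001]
contact_force: [-0.2, 0.3, -0.2]
grip_width: 0.502
grasp_force: 0.0
```

Emit:
drive_tool(
  steps=[
    [[-0.02,0,0.001],[0,0,0],0.5],
    [[-0.04,0,0.002],[0,0,0],0.5],
    [[-0.06,0,0.003],[0,0,0],0.5],
    [[-0.08,0,0.004],[0,0,0],0.5],
  ],
)

```text
clock: 24.85
eef_pos: [0.6079, 0.0349, 0.0127]
orientation: [0.04, 0.018, 0.999, -0.0]
contact_force: [-10.6, 0.8, 7.7]
grip_width: 0.503
grasp_force: 5.0
```

```bash
python3 plan.py
```

```text
t 24.85 F [-0.071   0.0036] 0.0127 hd 180.2 tilt [ 0.08  -0.002] force [-10.6   0.8   7.7] w 0.5031437955982362 q7 1.58
```

Emit:
drive_tool(
  steps=[
    [[-0.008,0,-0.005],[0,0,0],0.5],
    [[-0.018,0,-0.01],[0,0,0],0.5],
    [[-0.03,0,-0.01],[0,0,0],0.5],
  ],
)

```text
clock: 25.22
eef_pos: [0.6149, 0.0345, 0.0149]
orientation: [0.042, 0.018, 0.999, -0.001]
contact_force: [-4.1, 0.7, -2.3]
grip_width: 0.499
grasp_force: 1.4
```

```bash
python3 plan.py
```

```text
t 25.23 F [-0.064   0.0034] 0.0149 hd 180.2 tilt [ 0.083 -0.003] force [-4.1  0.7 -2.3] w 0.49908976184380394 q7 1.59
```

Emit:
drive_tool(
  steps=[
    [[-0.01,0,0.0005],[0,0,0],0.5],
    [[-0.02,0,0.001],[0,0,0],0.5],
    [[-0.03,0,0.0015],[0,0,0],0.5],
  ],
)

```text
clock: 25.6
eef_pos: [0.6211, 0.0343, 0.0152]
orientation: [0.042, 0.018, 0.999, -0.001]
contact_force: [-3.0, -1.1, -1.7]
grip_width: 0.502
grasp_force: 1.3
```

Emit:
drive_tool(
  steps=[
    [[-0.008,0,0.0005],[0,0,0],0.5],
    [[-0.016,0,0.001],[0,0,0],0.5],
  ],
)

```text
clock: 25.85
eef_pos: [0.6243, 0.0342, 0.0152]
orientation: [0.042, 0.018, 0.999, -0.001]
contact_force: [-3.4, 0.3, -3.0]
grip_width: 0.499
grasp_force: 1.4
```

```bash
python3 half.py "(-.0225,.0,0,(0,1,2))"
```

```text
t 25.85 F [-0.0546  0.0035] 0.0152 hd 180.2 tilt [ 0.084 -0.003] force [-3.4  0.3 -3. ] w 0.49935102947578974 q7 1.59
top half F [-0.0365  0.0075] rel yaw 0.023 -38.6
scene half F [-0.0262  0.0199] rel yaw 0.024 -62.9
t 25.95 F [-0.0544  0.0035] 0.0153 hd 180.2 tilt [ 0.084 -0.003] force [-2.1 -0.4 -2. ] w 0.5007191537722623 q7 1.59
```

Not home yet by feel; on in 1 mm rows.

Emit:
drive_tool(
  steps=[
    [[-0.005,0,0.0005],[0,0,0],0.5],
    [[-0.01,0,0.001],[0,0,0],0.5],
  ],
)

```text
clock: 26.2
eef_pos: [0.6262, 0.0341, 0.0153]
orientation: [0.042, 0.018, 0.999, -0.001]
contact_force: [-4.1, 0.0, -0.9]
grip_width: 0.5
grasp_force: 1.8
```

Emit:
drive_tool(
  steps=[
    [[-0.005,0,0.0005],[0,0,0],0.5],
    [[-0.01,0,0.001],[0,0,0],0.5],
  ],
)

```text
clock: 26.45
eef_pos: [0.6267, 0.0341, 0.015]
orientation: [0.04, 0.018, 0.999, -0.001]
contact_force: [-14.1, 0.3, 10.8]
grip_width: 0.499
grasp_force: 7.0
```

Emit:
drive_tool(
  steps=[
    [[0.03,0,0],[0,0,0],0.5],
    [[0.12,0,0],[0,0,0],0.5],
    [[0.12,0,-0.2],[0,0.08,0],0.8],
    [[0.12,0,-0.45],[0,0.08,0],1.0],
    [[0.12,0,-0.65],[0,0.08,0],1.0],
  ],
)

```text
clock: 27.08
eef_pos: [0.5949, 0.0351, 0.1453]
orientation: [0.002, 0.019, 1.0, 0.0]
contact_force: [0.4, -0.4, 0.5]
grip_width: 0.243
grasp_force: 0.0
```

Emit:
drive_tool(
  steps=[
    [[0.25,0.2,0],[0,0,0],1.0],
    [[0.5,0.4,0],[0,0,0],1.0],
    [[0.65,0.65,0],[0,0,0],1.0],
    [[0.65,0.65,0],[0,0,0],1.0],
  ],
)

```text
clock: 27.58
eef_pos: [0.4668, 0.175, 0.1436]
orientation: [0.001, 0.015, 1.0, 0.002]
contact_force: [1.1, -0.5, -0.5]
grip_width: 0.005
grasp_force: 0.0
```

```bash
python3 half.py "(-.0225,.0,0,(0,1,2))"; python3 - <<'E'
from plan import *
s,t=snap("scene","s4.png"),snap("top","t4.png")
a=cv2.imread('pics/s4.png')[150:310,320:480];b=cv2.imread('pics/t4.png')[90:270,310:430]
cv2.imwrite('pics/v4.png',cv2.hconcat([cv2.resize(a,(400,400),interpolation=cv2.INTER_CUBIC),cv2.resize(b,(267,400),interpolation=cv2.INTER_CUBIC)]))
E
```

```text
t 27.57 F [-0.2176  0.1379] 0.1436 hd 180.6 tilt [0.002 0.003] force [ 1.1 -0.5 -0.5] w 0.004578686577657853 q7 1.13
top half F [-0.0219  0.0018] rel yaw -0.036 -75.0
scene half F [-0.0197  0.0001] rel yaw 0.067 -75.0
t 27.68 F [-0.2152  0.1336] 0.1435 hd 180.3 tilt [0.002 0.001] force [ 1.  -0.6  0.8] w 0.0038882526896074432 q7 1.13
```

View pics/v4.png

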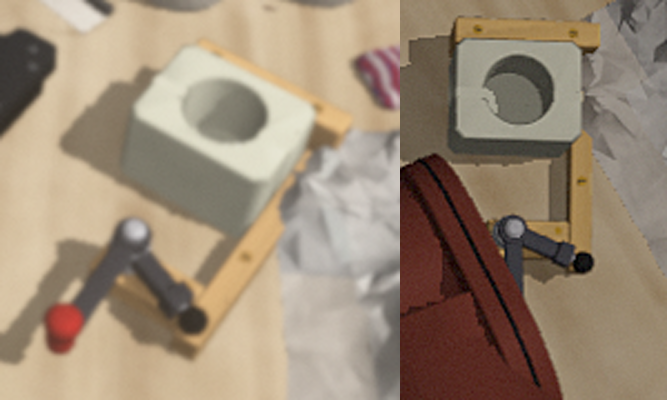

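The picture shows the two halves closed with no seam gap: top face at (517,90) in the crop, lever still open, foot at (583,262). Now the lever.

```bash
python3 plan.py "[(-.2185,.09,.14,135),(-.2185,.04,.055,95)]"
```

```text
t 27.77 F [-0.2147  0.1321] 0.1431 hd 180.1 tilt [0.001 0.   ] force [-0.3 -0.7  0.2] w 0.008082761082419416 q7 1.13
[0.02, -0.21, 0.016] [0.001, 0.001, 0.751]
[-0.177, -0.177, 0.425] [0.0, -0.0, 0.667]
```

Emit:
drive_tool(
  steps=[
    [[0.02,-0.1,0.016],[0,0,0.18],1.0],
    [[0.02,-0.21,0.016],[0,0,0.36],1.0],
    [[0.02,-0.21,0.016],[0,0,0.54],1.0],
    [[0.02,-0.21,0.016],[0,0,0.72],1.0],
    [[0.02,-0.21,0.016],[0,0,0.75],1.0],
  ],
)

```text
clock: 28.4
eef_pos: [0.4636, 0.1269, 0.1396]
orientation: [0.0, 0.401, 0.916, -0.0]
contact_force: [0.5, 0.1, -0.3]
grip_width: 0.008
grasp_force: 0.0
```

Emit:
drive_tool(
  steps=[
    [[-0.1,-0.1,0],[0,0,0.18],1.0],
    [[-0.177,-0.177,0.05],[0,0,0.36],1.0],
    [[-0.177,-0.177,0.2],[0,0,0.54],1.0],
    [[-0.177,-0.177,0.35],[0,0,0.667],1.0],
    [[-0.177,-0.177,0.425],[0,0,0.667],1.0],
  ],
)

```text
clock: 29.02
eef_pos: [0.4606, 0.0773, 0.0533]
orientation: [-0.0, 0.688, 0.725, -0.001]
contact_force: [0.6, 0.5, -0.3]
grip_width: 0.005
grasp_force: 0.0
```

```bash
cat > lev.py <<'E'
from plan import *
import sys
PV=(-.12,0.)
def pose(th,z=.055,L=.095,off=.022):
    x=PV[0]-L*np.cos(th)-off*np.sin(th);y=PV[1]-L*np.sin(th)+off*np.cos(th)
    return np.r_[f2w(x,y),z],R(np.pi/2+th+F[2])
def th_now(p):   # lever angle if fingers touch the knob
    x,y=w2f(*p[:2]);x-=PV[0];y-=PV[1]
    return np.arctan2(-y,-x)+np.arctan2(.022,.095),np.hypot(x,y)-np.hypot(.095,.022)
p,r,o=cur();show();th,dr=th_now(p);f=r.inv().apply(o['contact_force'])
print('theta %.3f dr %.4f  force tool %s'%(th,dr,np.round(f,1)))
for call in eval(sys.argv[1]):
    rows=[]
    for a in call:
        P,Q=pose(a);rows.append([np.round(r.inv().apply(P-p)/.2,3).tolist(),np.round(np.degrees((r.inv()*Q).as_rotvec())/60,3).tolist()])
    for q in rows: print(q)
    print(); p,r=pose(call[-1])
E
python3 lev.py "[[-.15,-.08,-.01,.06,.12],[.2,.28,.36,.44,.52],[.58,.64,.69,.74,.78]]"
```

```text
t 29.02 F [-0.2199  0.04  ] 0.0533 hd 95.3 tilt [-0.001 -0.001] force [ 0.6  0.5 -0.3] w 0.00454397820283995 q7 -0.13
theta -0.154 dr 0.0101  force tool [0.5 0.6 0.3]
[[-0.024, 0.044, -0.008], [-0.001, 0.001, 0.231]]
[[-0.055, 0.03, -0.008], [-0.001, 0.001, 0.165]]
[[-0.087, 0.017, -0.008], [-0.001, 0.001, 0.098]]
[[-0.12, 0.007, -0.008], [-0.001, 0.001, 0.031]]
[[-0.148, 0.001, -0.008], [-0.001, 0.001, -0.026]]

[[-0.038, -0.007, -0.0], [0.0, 0.0, -0.076]]
[[-0.077, -0.011, -0.0], [0.0, 0.0, -0.153]]
[[-0.116, -0.013, -0.0], [0.0, 0.0, -0.229]]
[[-0.155, -0.01, -0.0], [-0.0, 0.0, -0.306]]
[[-0.194, -0.005, -0.0], [0.0, 0.0, -0.382]]

[[-0.029, -0.006, -0.0], [0.0, 0.0, -0.057]]
[[-0.058, -0.01, -0.0], [-0.0, 0.0, -0.115]]
[[-0.082, -0.012, -0.0], [0.0, 0.0, -0.162]]
[[-0.106, -0.013, -0.0], [0.0, 0.0, -0.21]]
[[-0.126, -0.012, -0.0], [-0.0, 0.0, -0.248]]
```

Emit:
drive_tool(
  steps=[
    [[-0.03,0.007,-0.007],[0,0,0],1.0],
    [[-0.06,0.007,-0.007],[0,0,0],1.0],
    [[-0.09,0.007,-0.007],[0,0,0],1.0],
    [[-0.12,0.005,-0.007],[0,0,0],1.0],
    [[-0.148,0.001,-0.007],[0,0,-0.026],1.0],
  ],
)

```text
clock: 29.65
eef_pos: [0.463, 0.0492, 0.0565]
orientation: [-0.0, 0.679, 0.734, 0.001]
contact_force: [-0.0, 4.2, 1.3]
grip_width: 0.004
grasp_force: 2.2
```

Emit:
drive_tool(
  steps=[
    [[-0.038,-0.007,0],[0,0,-0.076],1.0],
    [[-0.077,-0.011,0],[0,0,-0.153],1.0],
    [[-0.116,-0.013,0],[0,0,-0.229],1.0],
    [[-0.155,-0.01,0],[0,0,-0.306],1.0],
    [[-0.194,-0.005,0],[0,0,-0.382],1.0],
  ],
)

```text
clock: 30.28
eef_pos: [0.4643, 0.0107, 0.0563]
orientation: [-0.001, 0.518, 0.855, 0.001]
contact_force: [-2.9, 4.9, 3.1]
grip_width: 0.004
grasp_force: 2.7
```

```bash
python3 lev.py "[[.56,.62,.68,.73,.78]]"
```

```text
t 30.27 F [-0.2135 -0.0264] 0.0563 hd 119.9 tilt [-0.001  0.002] force [-2.9  4.9  3.1] w 0.00445931863595337 q7 0.44
theta 0.502 dr -0.0003  force tool [ 5.7 -0.3 -3.1]
[[-0.027, -0.008, 0.006], [0.0, -0.002, -0.037]]
[[-0.056, -0.012, 0.006], [0.0, -0.002, -0.094]]
[[-0.085, -0.015, 0.006], [0.0, -0.002, -0.152]]
[[-0.109, -0.016, 0.006], [0.0, -0.002, -0.199]]
[[-0.134, -0.016, 0.006], [0.0, -0.002, -0.247]]
```

Emit:
drive_tool(
  steps=[
    [[-0.027,-0.006,0],[0,0,-0.045],1.0],
    [[-0.056,-0.01,0],[0,0,-0.1],1.0],
    [[-0.085,-0.013,0],[0,0,-0.157],1.0],
    [[-0.109,-0.014,0],[0,0,-0.205],1.0],
    [[-0.134,-0.014,0],[0,0,-0.25],1.0],
  ],
)

```text
clock: 30.9
eef_pos: [0.4741, -0.0147, 0.0563]
orientation: [-0.001, 0.403, 0.915, 0.0]
contact_force: [-2.5, 2.7, 4.7]
grip_width: 0.006
grasp_force: 2.2
```

```bash
python3 lev.py "[[.8,.83,.86],[.89,.92,.95],[.98,1.01,1.04]]"
```

```text
t 30.9 F [-0.2027 -0.0514] 0.0563 hd 134.8 tilt [-0.001  0.001] force [-2.5  2.7  4.7] w 0.00607025734497956 q7 0.77
theta 0.783 dr -0.0002  force tool [ 3.7 -0.  -4.7]
[[-0.008, -0.003, 0.006], [0.0, -0.001, -0.018]]
[[-0.022, -0.005, 0.006], [0.0, -0.001, -0.046]]
[[-0.036, -0.008, 0.006], [0.0, -0.001, -0.075]]

[[-0.014, -0.003, -0.0], [0.0, 0.0, -0.029]]
[[-0.029, -0.006, -0.0], [-0.0, 0.0, -0.057]]
[[-0.043, -0.008, -0.0], [0.0, 0.0, -0.086]]

[[-0.014, -0.003, -0.0], [0.0, 0.0, -0.029]]
[[-0.029, -0.006, -0.0], [-0.0, 0.0, -0.057]]
[[-0.043, -0.008, -0.0], [0.0, 0.0, -0.086]]
```

```bash
python3 - <<'E'
from plan import *
t=snap("top")
im=cv2.imread('pics/t3.png')
# black foot centroid near (392,208)
g=im[195:222,380:405].max(2);m=(g<35).astype(np.uint8);n,l,st,c=cv2.connectedComponentsWithStats(m)
for k in range(1,n):
  if st[k,4]>8:
    u=c[k]+[380,195];X=onz(t,*u,.04);f=w2f(*X[:2])-[-.12,0];print(st[k],u,f,np.hypot(*f),'dir deg',np.degrees(np.arctan2(f[1],f[0])))
E
python3 lev.py "[[.84,.89,.94,.99,1.04],[1.09,1.14,1.19,1.24,1.29]]"
```

```text
[ 8  9  9  9 62] [391.77419355 207.83870968] [-0.02502252 -0.0629396 ] 0.06773123204096149 dir deg -111.68098513494452
t 30.95 F [-0.2023 -0.052 ] 0.0563 hd 134.9 tilt [-0.     0.001] force [-0.7  1.7  1.4] w 0.0023357055309723177 q7 0.77
theta 0.791 dr -0.0002  force tool [ 1.7  0.6 -1.4]
[[-0.023, -0.006, 0.006], [0.0, -0.001, -0.054]]
[[-0.047, -0.009, 0.006], [0.0, -0.001, -0.102]]
[[-0.072, -0.011, 0.006], [0.001, -0.001, -0.149]]
[[-0.096, -0.013, 0.006], [0.001, -0.001, -0.197]]
[[-0.12, -0.012, 0.006], [0.001, -0.001, -0.245]]

[[-0.024, -0.005, -0.0], [-0.0, 0.0, -0.048]]
[[-0.048, -0.009, -0.0], [-0.0, 0.0, -0.095]]
[[-0.072, -0.011, -0.0], [-0.0, 0.0, -0.143]]
[[-0.097, -0.012, -0.0], [-0.0, 0.0, -0.191]]
[[-0.121, -0.012, -0.0], [-0.0, 0.0, -0.239]]
```

Emit:
drive_tool(
  steps=[
    [[-0.023,-0.005,0],[0,0,-0.054],1.0],
    [[-0.047,-0.009,0],[0,0,-0.102],1.0],
    [[-0.072,-0.011,0],[0,0,-0.149],1.0],
    [[-0.096,-0.012,0],[0,0,-0.197],1.0],
    [[-0.12,-0.012,0],[0,0,-0.245],1.0],
  ],
)

```text
clock: 31.58
eef_pos: [0.4882, -0.0343, 0.056]
orientation: [-0.001, 0.283, 0.959, 0.0]
contact_force: [-3.4, 2.2, 2.4]
grip_width: 0.003
grasp_force: 2.1
```

```bash
python3 lev.py "[[1.09,1.14,1.19,1.24,1.29]]"
```

```text
t 31.57 F [-0.1878 -0.0704] 0.056 hd 149.4 tilt [-0.001  0.001] force [-3.4  2.2  2.4] w 0.0031624882315667243 q7 1.08
theta 1.031 dr 0.0003  force tool [ 4.   0.  -2.4]
[[-0.028, -0.005, 0.005], [-0.0, -0.001, -0.05]]
[[-0.052, -0.008, 0.005], [-0.0, -0.001, -0.098]]
[[-0.077, -0.011, 0.005], [-0.0, -0.001, -0.146]]
[[-0.101, -0.012, 0.005], [-0.0, -0.001, -0.194]]
[[-0.125, -0.012, 0.005], [0.0, -0.001, -0.241]]
```

Emit:
drive_tool(
  steps=[
    [[-0.026,-0.005,0],[0,0,-0.05],1.0],
    [[-0.05,-0.009,0],[0,0,-0.098],1.0],
    [[-0.075,-0.011,0],[0,0,-0.146],1.0],
    [[-0.099,-0.012,0],[0,0,-0.194],1.0],
    [[-0.123,-0.012,0],[0,0,-0.241],1.0],
  ],
)

```text
clock: 32.2
eef_pos: [0.5071, -0.0502, 0.0558]
orientation: [-0.001, 0.16, 0.987, -0.0]
contact_force: [-4.2, 0.4, 3.0]
grip_width: 0.006
grasp_force: 2.1
```

```bash
python3 lev.py "[[1.32,1.35,1.38,1.41],[1.43,1.45,1.47,1.49]]"
```

```text
t 32.2 F [-0.1683 -0.0855] 0.0558 hd 163.9 tilt [-0.002  0.   ] force [-4.2  0.4  3. ] w 0.006226389151477441 q7 1.38
theta 1.284 dr 0.0007  force tool [ 4.2 -1.  -2.9]
[[-0.018, -0.0, 0.004], [-0.0, -0.002, -0.03]]
[[-0.032, -0.003, 0.004], [-0.0, -0.002, -0.058]]
[[-0.047, -0.005, 0.004], [-0.0, -0.002, -0.087]]
[[-0.061, -0.007, 0.004], [-0.0, -0.002, -0.116]]

[[-0.01, -0.002, -0.0], [-0.0, 0.0, -0.019]]
[[-0.019, -0.004, -0.0], [0.0, 0.0, -0.038]]
[[-0.029, -0.006, -0.0], [0.0, 0.0, -0.057]]
[[-0.038, -0.007, -0.0], [0.0, 0.0, -0.076]]
```

Emit:
drive_tool(
  steps=[
    [[-0.016,0,0],[0,0,-0.03],1.0],
    [[-0.031,-0.003,0],[0,0,-0.058],1.0],
    [[-0.046,-0.005,0],[0,0,-0.087],1.0],
    [[-0.06,-0.006,0],[0,0,-0.116],1.0],
  ],
)

```text
clock: 32.7
eef_pos: [0.5191, -0.0551, 0.0558]
orientation: [-0.0, 0.1, 0.995, -0.0]
contact_force: [-4.1, -2.1, 0.0]
grip_width: 0.01
grasp_force: 1.8
```

Emit:
drive_tool(
  steps=[
    [[-0.01,-0.002,0],[0,0,-0.019],1.0],
    [[-0.019,-0.004,0],[0,0,-0.038],1.0],
    [[-0.029,-0.006,0],[0,0,-0.057],1.0],
  ],
)

```text
clock: 33.08
eef_pos: [0.5247, -0.0574, 0.0559]
orientation: [-0.0, 0.07, 0.998, -0.0]
contact_force: [-3.6, -1.8, -0.6]
grip_width: 0.007
grasp_force: 1.7
```

```bash
python3 lev.py "[[1.49,1.51,1.53]]"
```

```text
t 33.08 F [-0.1504 -0.092 ] 0.0559 hd 174.2 tilt [-0. -0.] force [-3.6 -1.8 -0.6] w 0.00672831399282087 q7 1.58
theta 1.479 dr -0.0007  force tool [ 3.3 -2.3  0.6]
[[-0.005, -0.004, 0.005], [-0.0, -0.0, -0.019]]
[[-0.014, -0.006, 0.005], [-0.0, -0.0, -0.038]]
[[-0.024, -0.008, 0.005], [-0.0, -0.0, -0.057]]
```

Emit:
drive_tool(
  steps=[
    [[-0.01,-0.003,0],[0,0,-0.019],1.0],
    [[-0.019,-0.005,0],[0,0,-0.038],1.0],
    [[-0.029,-0.006,0],[0,0,-0.057],1.0],
  ],
)

```text
clock: 33.45
eef_pos: [0.5304, -0.0594, 0.056]
orientation: [0.0, 0.04, 0.999, -0.0]
contact_force: [-3.4, -1.5, -0.3]
grip_width: 0.001
grasp_force: 1.8
```

```bash
python3 lev.py "[[1.56,1.58,1.60]]"
```

```text
t 33.45 F [-0.1447 -0.0937] 0.056 hd 177.7 tilt [ 0. -0.] force [-3.4 -1.5 -0.3] w 0.0010831924213370206 q7 1.64
theta 1.541 dr -0.0006  force tool [ 3.3 -1.8  0.3]
[[-0.009, -0.005, 0.005], [-0.0, 0.0, -0.028]]
[[-0.018, -0.007, 0.005], [-0.0, 0.0, -0.048]]
[[-0.028, -0.008, 0.005], [-0.0, 0.0, -0.067]]
```

Emit:
drive_tool(
  steps=[
    [[-0.009,-0.003,0],[0,0,-0.02],1.0],
    [[-0.017,-0.004,0],[0,0,-0.038],1.0],
  ],
)

```text
clock: 33.7
eef_pos: [0.5337, -0.0605, 0.056]
orientation: [0.0, 0.02, 1.0, -0.0]
contact_force: [-3.5, -2.0, -1.2]
grip_width: 0.008
grasp_force: 1.7
```

```bash
python3 lev.py "[[1.61,1.63]]"
```

```text
t 33.7 F [-0.1413 -0.0947] 0.056 hd 180.0 tilt [ 0. -0.] force [-3.5 -2.  -1.2] w 0.00797931690310426 q7 1.69
theta 1.577 dr -0.0005  force tool [ 3.4 -2.2  1.2]
[[-0.015, -0.006, 0.005], [-0.0, 0.0, -0.038]]
[[-0.025, -0.007, 0.005], [-0.0, 0.0, -0.057]]
```

Emit:
drive_tool(
  steps=[
    [[-0.009,-0.003,0],[0,0,-0.02],1.0],
    [[-0.018,-0.004,0],[0,0,-0.038],1.0],
  ],
)

```text
clock: 33.95
eef_pos: [0.5372, -0.0614, 0.056]
orientation: [0.0, 0.001, 1.0, -0.0]
contact_force: [-3.6, -1.9, -0.8]
grip_width: 0.008
grasp_force: 1.8
```

Emit:
drive_tool(
  steps=[
    [[-0.009,-0.003,0],[0,0,-0.02],1.0],
    [[-0.018,-0.004,0],[0,0,-0.038],1.0],
  ],
)

```text
clock: 34.2
eef_pos: [0.5409, -0.0623, 0.056]
orientation: [0.0, -0.019, 1.0, -0.0]
contact_force: [-4.0, -2.6, -1.1]
grip_width: 0.007
grasp_force: 1.9
```

Emit:
drive_tool(
  steps=[
    [[-0.007,-0.002,0],[0,0,-0.015],1.0],
    [[-0.014,-0.003,0],[0,0,-0.03],1.0],
  ],
)

```text
clock: 34.45
eef_pos: [0.5437, -0.0629, 0.056]
orientation: [0.0, -0.035, 0.999, -0.0]
contact_force: [-3.6, -3.2, -1.6]
grip_width: 0.005
grasp_force: 2.0
```

Emit:
drive_tool(
  steps=[
    [[-0.007,-0.001,0],[0,0,-0.015],1.0],
    [[-0.014,-0.002,0],[0,0,-0.03],1.0],
  ],
)

```text
clock: 34.7
eef_pos: [0.546, -0.0632, 0.0559]
orientation: [-0.0, -0.05, 0.999, -0.0]
contact_force: [-6.2, -4.1, 1.9]
grip_width: 0.008
grasp_force: 3.6
```

```bash
python3 lev.py "[[1.73,1.75]]"
```

```text
t 34.7 F [-0.1289 -0.0969] 0.0559 hd 188.1 tilt [-0.001 -0.   ] force [-6.2 -4.1  1.9] w 0.007584641585240776 q7 1.83
theta 1.707 dr -0.0002  force tool [ 6.6 -3.5 -1.8]
[[-0.011, -0.003, 0.004], [-0.0, -0.001, -0.017]]
[[-0.02, -0.005, 0.004], [-0.0, -0.001, -0.036]]
```

Emit:
drive_tool(
  steps=[
    [[-0.005,0,0],[0,0,-0.01],1.0],
  ],
)

```text
clock: 34.83
eef_pos: [0.5466, -0.0633, 0.0559]
orientation: [-0.001, -0.056, 0.998, -0.0]
contact_force: [-8.7, -4.8, 4.2]
grip_width: 0.003
grasp_force: 4.6
```

```bash
python3 lev.py "[]"
```

```text
t 34.83 F [-0.1283 -0.097 ] 0.0559 hd 188.7 tilt [-0.002 -0.   ] force [-8.7 -4.8  4.2] w 0.0032368287420502764 q7 1.84
theta 1.713 dr -0.0002  force tool [ 9.2 -3.8 -4.1]
```

Emit:
drive_tool(
  steps=[
    [[-0.003,0,0],[0,0,0],1.0],
  ],
)

```text
clock: 34.95
eef_pos: [0.5469, -0.0633, 0.0558]
orientation: [-0.001, -0.055, 0.998, -0.0]
contact_force: [-9.2, -4.5, 5.1]
grip_width: 0.002
grasp_force: 5.2
```

```bash
python3 lev.py "[]"
```

```text
t 34.95 F [-0.128 -0.097] 0.0558 hd 188.6 tilt [-0.002 -0.   ] force [-9.2 -4.5  5.1] w 0.002070525597263566 q7 1.84
theta 1.716 dr -0.0002  force tool [ 9.7 -3.5 -5.1]
```

Emit:
drive_tool(
  steps=[
    [[-0.004,0,0],[0,0,0],1.0],
  ],
)

```text
clock: 35.08
eef_pos: [0.5473, -0.0633, 0.0558]
orientation: [-0.002, -0.055, 0.998, -0.0]
contact_force: [-10.9, -4.5, 5.2]
grip_width: 0.007
grasp_force: 6.1
```

```bash
python3 lev.py "[]"
```

```text
t 35.08 F [-0.1277 -0.097 ] 0.0558 hd 188.6 tilt [-0.003 -0.   ] force [-10.9  -4.5   5.2] w 0.006848655550818269 q7 1.84
theta 1.720 dr -0.0002  force tool [11.3 -3.3 -5.1]
```

Emit:
drive_tool(
  steps=[
    [[0.02,0,0],[0,0,0],1.0],
    [[0.1,0,0],[0,0,0],1.0],
    [[0.15,0,-0.2],[0,0,0],1.0],
    [[0.15,0,-0.5],[0,0,0],1.0],
    [[0.15,0,-0.6],[0,0,0],1.0],
  ],
)

```text
clock: 35.7
eef_pos: [0.5202, -0.0657, 0.1799]
orientation: [0.003, -0.056, 0.998, 0.0]
contact_force: [0.3, -0.2, -1.1]
grip_width: 0.005
grasp_force: 0.0
```

Emit:
drive_tool(
  steps=[
    [[0.2,-0.3,0],[0,0,0],1.0],
    [[0.2,-0.6,0],[0,0,0],1.0],
    [[0.2,-0.8,0],[0,0,0],1.0],
    [[0.2,-0.8,0],[0,0,0],1.0],
  ],
)

```text
clock: 36.2
eef_pos: [0.496, -0.233, 0.1764]
orientation: [0.001, -0.053, 0.999, -0.001]
contact_force: [-0.0, 0.0, 0.1]
grip_width: 0.007
grasp_force: 0.0
```

```bash
python3 half.py "(-.0225,.0,0,(0,1,2))"; python3 - <<'E'
from plan import *
s,t=snap("scene","s5.png"),snap("top","t5.png")
a=cv2.imread('pics/s5.png')[120:320,200:480];b=cv2.imread('pics/t5.png')[90:290,210:430]
cv2.imwrite('pics/v5.png',cv2.hconcat([cv2.resize(a,None,fx=1.5,fy=1.5,interpolation=cv2.INTER_CUBIC),cv2.resize(b,None,fx=1.5,fy=1.5,interpolation=cv2.INTER_CUBIC)]))
E
```

```text
t 36.2 F [-0.1721 -0.2686] 0.1764 hd 188.3 tilt [ 0.001 -0.001] force [-0.   0.   0.1] w 0.006531115872308324 q7 2.13
top half F [-0.0185 -0.0004] rel yaw 0.103 -75.0
scene half F [-0.0195 -0.0118] rel yaw 0.023 -41.8
t 36.3 F [-0.1716 -0.2645] 0.1759 hd 188.6 tilt [0.001 0.001] force [-0.3  0.7  0.4] w 0.003700499089925874 q7 2.12
```

View pics/v5.png

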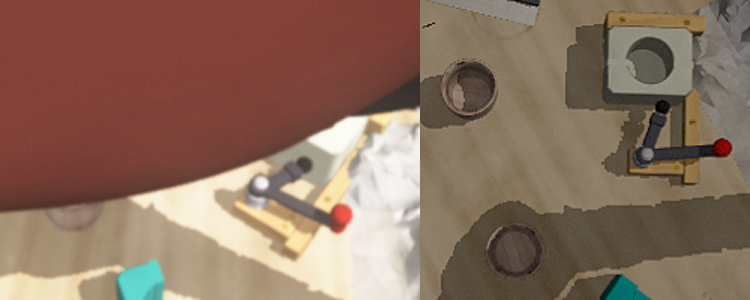

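The picture shows the mould closed with the foot on its back at (662,107), the knob swung to (722,147), both cups in place and the robot clear. I'm handing it in.

```bash
python3 -c "
from h import *
print(env.hand_in())"
```

```text
the job is handed in; nothing more can be done
None
```

I handed the job in: the mould half looks home on the fixed half in the last picture, and the lever was left at about 1.72 rad after an 11.3 N push at the knob. The cups stand clear and the robot touches nothing; the result wasn't reported, and the foot force itself was not measured.

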